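# Clamp the scanner stand to the riser

## Robot

A 6-joint arm with a two-finger parallel gripper is mounted at the origin on the work surface. World frame = base frame: x ahead of the robot, y to its left, z up, the work surface at z = 0. Lengths are in m, angles in rad, forces in N, time in s.
With the tool pointing down it reaches from about 0.425 to 0.925 m from the base axis. Payload 12.5 kg.
Tool frame: the origin (TCP) lies at the very end of the fingers, on their centre line; the grasp point (between the pads) lies 19 mm behind it; z points along the fingers, y is the direction in which the jaws open and shut (so a half turn about z gives the same grasp; the last joint's range is limited). The gripper opens to 85 mm and grips with 20 to 120 N. Pads are 22 mm wide; open, the fingers measure 114 mm over their backs; the gripper's body (76 mm by 85 mm) begins 54 mm behind the grasp point. The pads swing forward as they close: fully open they stand 13 mm farther back than shut.
Start: joints at [-1.291, 0.491, 1.559, -0, 1.092, -0.106], TCP at [0.235, -0.579, 0.204] pointing down, gripper open.
Joint ranges: [-3.1, 3.1], [-0.84, 2.19], [0.05, 2.79], [-1.13, 4.28], [0.06, 2.93], [-2.69, 2.69]. Speed limits (rad/s): [2.22, 2.22, 2.79, 3.14, 3.14, 3.14].

## Interface

Orientations are given as a unit quaternion [x, y, z, w].
In Python, from workcell import ctrl, viewer gives the robot as it stands.
- The arm moves only by the tool drive_tool, never from a script. Its argument "moves" is a list of rows, each a list of 6 numbers: the shift along the tool's x, y, z each as a share of 400 mm, from -1 to 1, then the turn, a rotation vector about the tool's x, y, z each as a share of 60 degrees, from -1 to 1. In form: [[dx, dy, dz, wx, wy, wz], ...]. A call has 1 to 10 rows; each row is the pose to reach, as a shift and turn from the pose measured when the call began, along the tool's axes at that moment; what a row does not reach only later rows make up. A row lasts 1/12 s, in which the tool goes at most 41.7 mm and 7.16 degrees, less where a joint would pass 70% of its speed; a pose out of reach is approached as far as the arm can. A call with a number of a shift or a turn outside -1 to 1 is refused whole. A call with a gripper value outside its range is refused whole. "gripper" is the opening, from -1 (shut) to 1 (fully open), so that 0 is half open, set as the call begins (left out, the last holds). The fingers move at their own pace and stop on an object; the grip force is fixed at half the most. Time passes only in rows, so rows that repeat a pose let the fingers close. It gives the time, the measured TCP pose, the force and the opening at its end, in the units of the state.
- ctrl.read_state(): the state, without advancing time (a new reading comes with each control period).
- viewer.read_camera(name): name is "scene" or "top" or "wrist"; returns the picture (400x640x3 uint8, blue, green, red); there is no depth.
- viewer.get_calibration(name): a dict with "K" (3x3 intrinsics, pixels), "R" (3x3) and "t" (3): a world point X has camera coordinates R X + t; the wrist camera has in their place "T_tool_cam" (4x4, takes a point from camera to tool coordinates, whose origin is the TCP and whose axes are the flange's). Camera axes: x right, y down, z forward; pixel columns grow to the right and rows downward; lengths in m; the calibration is good to about 2 mm. The wrist camera is an equidistant fisheye: a pixel r from the principal point sees the ray r / f radians off the axis. A picture is of the moment at which its call begins: read the wrist's pose just before it. get_calibration takes no time and is no camera call.
- ctrl.job_done(): hands the job in, once; it reports no verdict.
The state is a dict: "clock": time; "joint_pos": joint angles; "dq": joint speeds; "effort": joint torques, N m; "tcp_pos": TCP position; "orientation": TCP orientation; "ft_force": force on the tool from outside, world axes, zero at the start; "wrist_torque": the same for the moment, N m; "opening": finger opening in m.
Only numpy, scipy, OpenCV 4.12 (cv2) and the standard library are available. Lean on these libraries where they do the work, as an engineer would, in place of code of your own. Each camera call takes 0.05 s, during which the arm holds its last target.

## Task

Clamp the barcode-scanner stand down on the wooden riser where it stands. With the handle still unturned, press gently on the thumb rest to slide the F-clamp's upper jaw down the bar until its rubber foot bears on the stand's plate and the jaw tips up slightly and binds on the bar; then screw the wooden handle clockwise about a quarter turn more so that the stand is held tight but not crushed. Leave the jaw bound, do not shift the stand, and leave the mug, mouse and tube rack alone.

Things in the scene. Friction and masses are not known exactly. Their poses are not given: they have to be found in the camera images.
- riser: Fixed wooden riser, board 260 x 360 x 18 mm, its top 75 mm above the bench; origin at bench level under its centre, z up, x from the robot's side to the far side, y to the left. It carries an F-clamp: an upright steel bar (20 mm along x, 8 mm along y) at x = 142, y = -50 mm, beyond the far edge, top 193 mm above the bench, with a lower jaw under the board.
- jaw (a joint): Slide of the upper jaw down the bar, in m: 0 at the top, limit 0.062. Friction 6.5 N against about 5 N of its own weight: it stays where left and a push of 1 to 4 N moves it. Its foot meets the plate at 21 to 45 mm; how far the foot is screwed onto the spindle differs each time, so find it by feel.
- tilt (a joint): Tip of the upper jaw, in rad: 0 square to the bar, growing as its handle end lifts. It begins to bite at 0.025 and stops at about 0.05. Pressing the thumb rest with about 14 N binds it well, 6 to 8 mm after the foot's first touch; under 9 N does not, over 18 N is too rough. Let go, it should stay at 0.03 to 0.045 with 4 to 8 N at the foot; if it reads less, press again.
- thumb_rest: Steel thumb rest, 30 x 30 x 4 mm, on top of the upper jaw's arm (16 mm wide, 22 mm high, dark steel, pointing from the bar to the robot's side), 48 mm from the bar's axis (riser x = 94 mm, y = -50 mm). Moves with the jaw.
- thumb_top (a point): Centre of the thumb rest's upper face; the place to press down on with closed fingertips. Axes as the riser's, apart from the tilt. The bar's top stands 8 mm above it with the jaw at the top, 35 to 60 mm when the jaw is bound.
- handle (a joint): Turn of the handle, in rad: 0 slack, growing clockwise seen from above, limit 3.2; starts at 0 to 0.3. Friction of 0.16 N m holds it where left. It turns in place and drives the spindle and foot down 4 mm per rad (steep thread); with the jaw bound the foot's load grows by about 10 N per rad, so a quarter turn from well bound ends at about 20 N.
- handle_grip (a point): Middle of the handle's wing, a wooden bar 12 mm thick, 60 mm long, 26 mm high, upright on the screw axis near the free end of the jaw's arm (riser x = 32, y = -50 mm), 110 mm from the bar. 37 mm above the arm's top face; the wing's lower edge is 24 mm above it. Turns with the handle: y is the wing's long direction (the riser's y at handle 0); grip it across x.
- spindle: Steel screw spindle (12 mm) under the free end of the jaw's arm, straight below the handle, with a rubber foot, 24 mm across and 12 mm thick, on its lower end. Origin on its axis, 24 mm below the arm's underside with the handle at 0. The foot's underside lies 5 to 27 mm below the origin: how far the foot is screwed on differs each time and is not reported. Its rubber gives 1 mm per 5 N.
- stand: Loose barcode-scanner stand, 0.7 kg: dark steel plate 90 x 160 x 12 mm lying on the riser, with a bent post and a grey scanner at its left end (top 152 mm above the plate's underside, 110 mm or more from the handle). Origin under the plate's centre, x and y along the plate's short and long sides. The spindle is above the plate's right part.
- mug: White mug, 72 mm wide, 85 mm high, loose on the riser's near right corner; bystander. Origin under its centre.
- mouse: Black computer mouse, 105 x 60 x 26 mm, loose on the bench right of the riser; bystander. Origin under its centre.
- rack: White tube rack, 60 x 150 mm, 92 mm high with the tubes, loose on the bench left of the riser; bystander. Origin under its centre.
Not all that is in view belongs to the job. There is more than one size of the stand; the one meant has the size given above.

How it is judged:
By the outcome, as a careful person would: the job done as asked, in the order asked, and still so for the second after the job is handed in, with the robot touching nothing.
It also fails if it takes over 58 s, if anything falls off the work surface, if the arm or the gripper's body presses on something with over 40 N, if the wrist force passes 120 N, or if a joint passes its speed limit or range.

## Working session

There is one attempt and no reset: what is moved stays moved. The work goes in short steps, Python scripts to look and compute and a tool call to move; the robot and the scene stay as the last step left them, time stands still between calls to the robot, and variables do not carry over. Pictures are saved under pics/ and viewed, and the job is handed in when it is done.

Besides the shell and the picture viewer there is one more tool, called as name(argument=value, ...), one argument or row to a line, values as JSON. drive_tool: Moves the arm, as the interface text tells. Shift numbers are shares of 400 mm and turn numbers shares of 60 degrees, none past 1 either way. Its arguments: {"type":"object","properties":{"moves":{"type":"array","items":{"type":"array","items":{"type":"number"}}},"gripper":{"type":"number"}},"required":["moves"]}

```bash
ls; mkdir -p pics
python3 - <<'E'
from workcell import ctrl, viewer
import cv2
print(ctrl.read_state())
for n in ["scene","top","wrist"]:
    im=viewer.read_camera(n); cv2.imwrite(f"pics/{n}0.png",im)
    print(n,viewer.get_calibration(n))
E
```

```text
pics
{'clock': 0.0, 'joint_pos': array([-1.29056742e+00,  4.91531647e-01,  1.55945344e+00, -1.23404836e-05,
        1.09172336e+00, -1.05601991e-01]), 'dq': array([ 0.00014974,  0.00052019, -0.00031029, -0.00112152, -0.00055563,
        0.00116927]), 'effort': array([-1.87665311e-03, -6.18461895e+01, -2.61598581e+01, -2.04637631e-04,
        3.96146337e-03, -1.62099315e-06]), 'tcp_pos': array([ 0.23514897, -0.57879073,  0.20334373]), 'orientation': array([ 9.81448755e-01,  1.91723836e-01, -5.41031892e-05, -5.55294068e-04]), 'ft_force': array([-0.63674756, -0.56255142,  0.1701916 ]), 'wrist_torque': array([0.05314278, 0.01109255, 0.01422866]), 'opening': 0.08557945472602703}
scene {'K': array([[395.9459887 ,   0.        , 312.79369017],
       [  0.        , 395.9459887 , 192.64726678],
       [  0.        ,   0.        ,   1.        ]]), 'R': array([[-7.10694162e-01,  7.03500904e-01, -5.34537588e-04],
       [ 5.35547631e-01,  5.40530558e-01, -6.48857034e-01],
       [-4.56182576e-01, -4.61425176e-01, -7.60910155e-01]]), 't': array([ 0.37154031, -0.2356734 ,  1.36401974])}
top {'K': 
[... 214 characters left out ...]
-03],
       [-9.94193233e-01, -2.99416138e-02, -1.03360124e-01],
       [ 1.03408341e-01, -6.22487170e-05, -9.94638985e-01]]), 't': array([0.02946249, 0.56517711, 1.30347795])}
wrist {'K': array([[309.70691629,   0.        , 318.44818547],
       [  0.        , 309.70691629, 205.67599683],
       [  0.        ,   0.        ,   1.        ]]), 'T_tool_cam': array([[ 9.40978590e-04, -9.61006287e-01, -2.76524920e-01,
         7.04742676e-02],
       [ 9.99999166e-01,  1.14876878e-03, -5.89444936e-04,
        -2.26943490e-04],
       [ 8.84123484e-04, -2.76524135e-01,  9.61006567e-01,
        -1.70559861e-01],
       [ 0.00000000e+00,  0.00000000e+00,  0.00000000e+00,
         1.00000000e+00]])}
```

View pics/scene0.png

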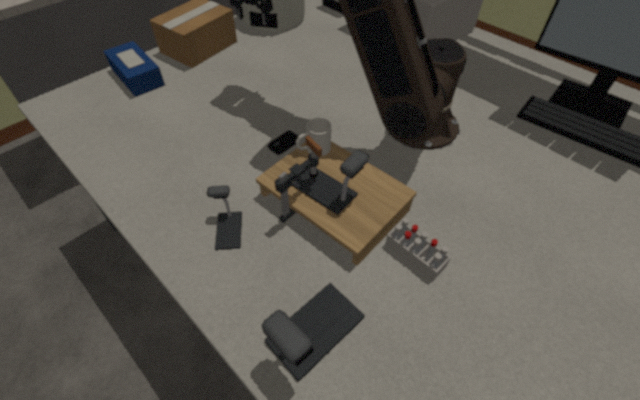

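View pics/top0.png

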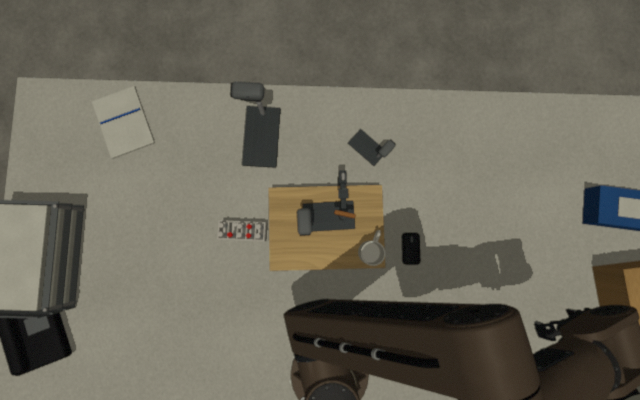

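View pics/wrist0.png

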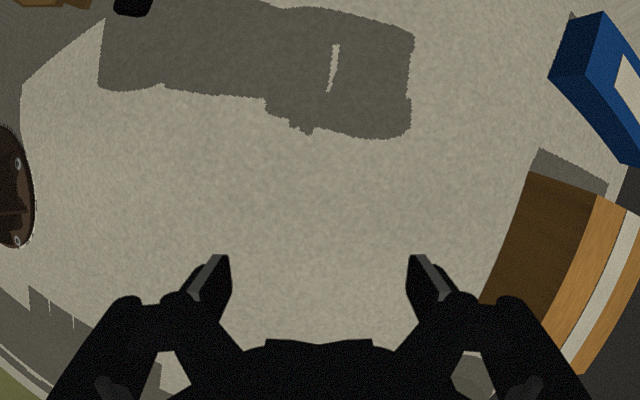

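The stand on the riser is at top (335,215) with the handle at (345,213). There are two decoys: a large stand at (262,135) and a small one at (370,147), both off the riser. I'll enlarge the riser to confirm, and measure its edges.

```bash
cat > h.py <<'E'
import numpy as np, cv2
from scipy.spatial.transform import Rotation as Ro
from workcell import ctrl, viewer
def ray(n,u,v,st=None):
    c=viewer.get_calibration(n);K=c["K"]
    if n!="wrist":
        d=np.linalg.inv(K)@np.array([u,v,1.]);R=np.array(c["R"]);t=np.array(c["t"])
        d=R.T@d;o=-R.T@t
    else:
        x=np.array([u-K[0,2],v-K[1,2]])/K[0,0];r=np.linalg.norm(x)+1e-12
        d=np.array([*(np.sin(r)*x/r),np.cos(r)]);T=np.array(c["T_tool_cam"])
        Rt=Ro.from_quat(st["orientation"]).as_matrix()
        o=Rt@T[:3,3]+st["tcp_pos"];d=Rt@T[:3,:3]@d
    return o,d/np.linalg.norm(d)
def plane(n,u,v,z,st=None):
    o,d=ray(n,u,v,st);return o+d*(z-o[2])/d[2]
def tri(rays):
    A=0;b=0
    for o,d in rays:
        P=np.eye(3)-np.outer(d,d);A=A+P;b=b+P@o
    X=np.linalg.solve(A,b);return X,[np.linalg.norm((np.eye(3)-np.outer(d,d))@(X-o)) for o,d in rays]
def proj(n,X,st=None):
    c=viewer.get_calibration(n);K=c["K"];X=np.array(X,float)
    if n!="wrist":
        p=K@(np.array(c["R"])@X+c["t"]);return p[:2]/p[2]
    T=np.array(c["T_tool_cam"]);Rt=Ro.from_quat(st["orientation"]).as_matrix()
    p=T[:3,:3].T@(Rt.T@(X-st["tcp_pos"])-T[:3,3]);r=np.arctan2(np.hypot(p[0],p[1]),p[2])
    return K[:2,2]+K[0,0]*r*p[:2]/np.hypot(p[0],p[1])
E
python3 - <<'E'
from h import *
im=cv2.imread("pics/top0.png")
h=cv2.cvtColor(im,cv2.COLOR_BGR2HSV)
m=cv2.inRange(h,(8,90,40),(25,255,255)); m[:,:250]=0;m[:,420:]=0;m[290:]=0;m[:170]=0
m=cv2.morphologyEx(m,cv2.MORPH_OPEN,np.ones((3,3)))
cs,_=cv2.findContours(m,0,1); allp=np.vstack([c for c in cs if cv2.contourArea(c)>100])
r=cv2.minAreaRect(allp);b=cv2.boxPoints(r);print(r,b)
hull=cv2.convexHull(allp)[:,0]; print(cv2.approxPolyDP(hull,4,True)[:,0].tolist())
P=[plane("top",*p,0.075) for p in b];print(np.round(P,4)); 
for i in range(4):print(np.linalg.norm(P[i]-P[i-1]))
cr=im[160:290,250:450];cv2.imwrite("pics/c1.png",cv2.resize(cr,None,fx=4,fy=4,interpolation=cv2.INTER_CUBIC))
s=cv2.imread("pics/scene0.png")[110:270,240:430];cv2.imwrite("pics/c2.png",cv2.resize(s,None,fx=3.7,fy=3.7,interpolation=cv2.INTER_CUBIC))
E
```

```text
((325.9815368652344, 227.26296997070312), (83.34895324707031, 114.51420593261719), 88.56790161132812) [[267.70078 187.0325 ]
 [382.17923 184.17053]
 [384.2623  267.49344]
 [269.78384 270.3554 ]]
[[381, 186], [383, 243], [368, 267], [270, 269], [269, 188]]
[[ 0.5825  0.2117  0.075 ]
 [ 0.6025 -0.1498  0.075 ]
 [ 0.3425 -0.1599  0.075 ]
 [ 0.3233  0.1941  0.075 ]]
0.259821907590368
0.3619670159868413
0.26025121815277624
0.35443380120836954
```

View pics/c1.png

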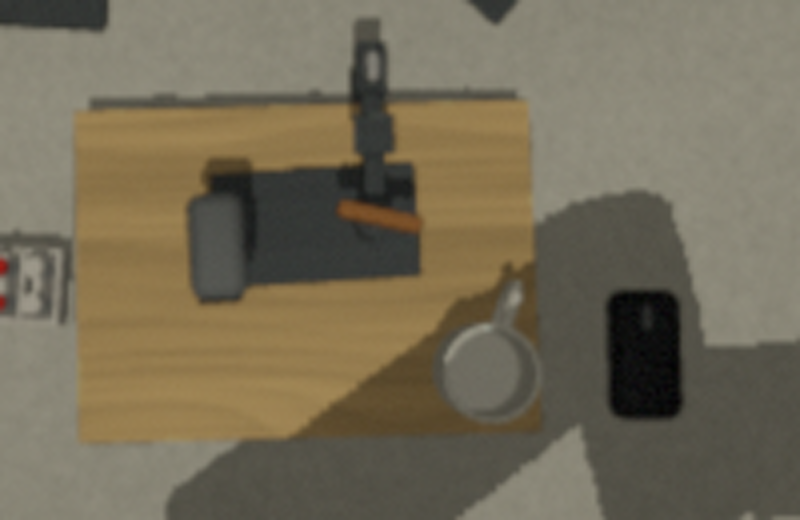

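View pics/c2.png

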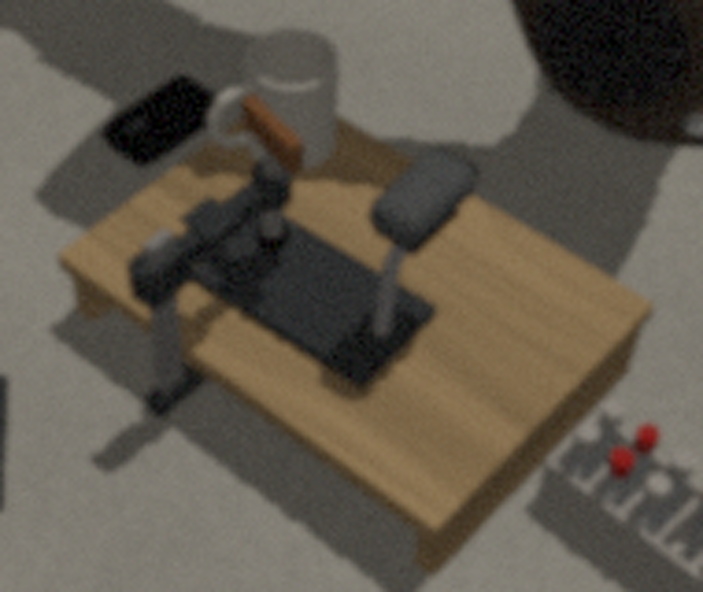

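The stand on the riser (plate ~90x160, beside the clamp) is the right one. The wing is at crop (380,215). Next I fit the riser pose and check the clamp points predicted from it.

Run:
```python
from h import *
px=[(268.7,188),(382.1,185.2),(385.2,267.5),(270,270.2)]
W=np.array([plane("top",*p,0.075)[:2] for p in px])
L=np.array([(.13,.18),(.13,-.18),(-.13,-.18),(-.13,.18)])
print(W)
cl=L-L.mean(0);cw=W-W.mean(0)
a=np.arctan2((cl[:,0]*cw[:,1]-cl[:,1]*cw[:,0]).sum(),(cl*cw).sum())
R=np.array([[np.cos(a),-np.sin(a)],[np.sin(a),np.cos(a)]]);c=W.mean(0)
print("yaw",a,"c",c,"res",(W-(L@R.T+c))*1e3)
def w(x,y,z):return np.array([*(R@[x,y]+c),z])
for n in ["top","scene"]:
  im=cv2.imread(f"pics/{n}0.png");
  x0,y0,x1,y1=(250,160,450,290) if n=="top" else (240,110,430,270)
  f=4 if n=="top" else 3.7
  cr=cv2.resize(im[y0:y1,x0:x1],None,fx=f,fy=f,interpolation=cv2.INTER_CUBIC)
  for k,p in dict(fl=(.13,.18,.075),fr=(.13,-.18,.075),nr=(-.13,-.18,.075),nl=(-.13,.18,.075),bar=(.142,-.05,.193),thumb=(.094,-.05,.185),grip=(.032,-.05,.218),gripT=(.032,-.05,.231)).items():
    X=w(*p);u=proj(n,X);print(n,k,X.round(4),u.round(1))
    cv2.drawMarker(cr,tuple(int(q) for q in (u-[x0,y0]+.5)*f),(255,0,255),0,12,1)
  cv2.imwrite(f"pics/d_{n}.png",cr)
```

```text
[[ 0.57950282  0.20836689]
 [ 0.5992286  -0.14955615]
 [ 0.34252938 -0.16275528]
 [ 0.3237508   0.19341475]]
yaw 0.054213568501331674 c [0.4612529  0.02236755] res [[-1.80541894 -0.78051771]
 [-1.58696627  0.76752541]
 [ 1.33182046  1.65702716]
 [ 2.06056475 -1.64403486]]
top fl [0.5813 0.2091 0.075 ] [268.5 187.4]
top fr [ 0.6008 -0.1503  0.075 ] [382.3 184.7]
top nr [ 0.3412 -0.1644  0.075 ] [385.7 268. ]
top nl [0.3217 0.1951 0.075 ] [269.4 270.9]
top bar [ 0.6058 -0.0199  0.193 ] [343.4 176.3]
top thumb [ 0.5578 -0.0225  0.185 ] [343.8 193.2]
top grip [ 0.4959 -0.0258  0.218 ] [345.2 214. ]
top gripT [ 0.4959 -0.0258  0.231 ] [345.5 213.7]
scene fl [0.5813 0.2091 0.075 ] [357.  251.3]
scene fr [ 0.6008 -0.1503  0.075 ] [254.9 176.9]
scene nr [ 0.3412 -0.1644  0.075 ] [317.1 131.2]
scene nl [0.3217 0.1951 0.075 ] [416.4 190.2]
scene bar [ 0.6058 -0.0199  0.193 ] [282.4 173. ]
scene thumb [ 0.5578 -0.0225  0.185 ] [296.3 164.7]
scene grip [ 0.4959 -0.0258  0.218 ] [313.1 142.1]
scene gripT [ 0.4959 -0.0258  0.231 ] [313.1 138.2]
```

View pics/d_top.png

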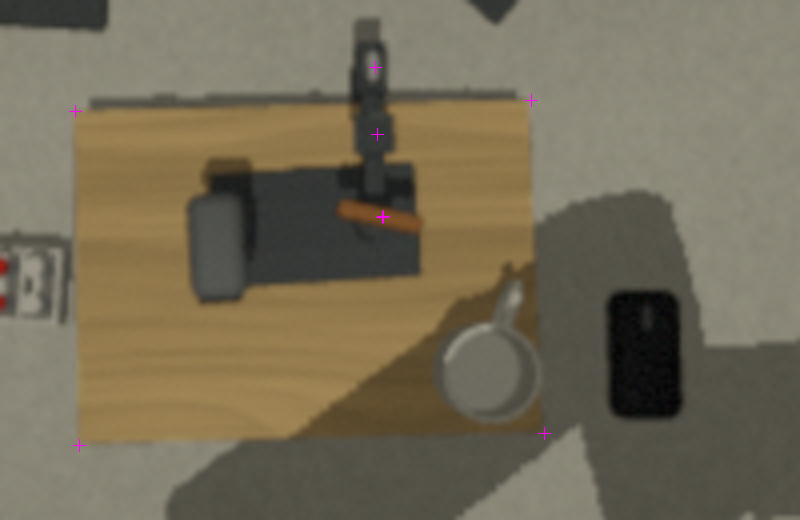

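View pics/d_scene.png

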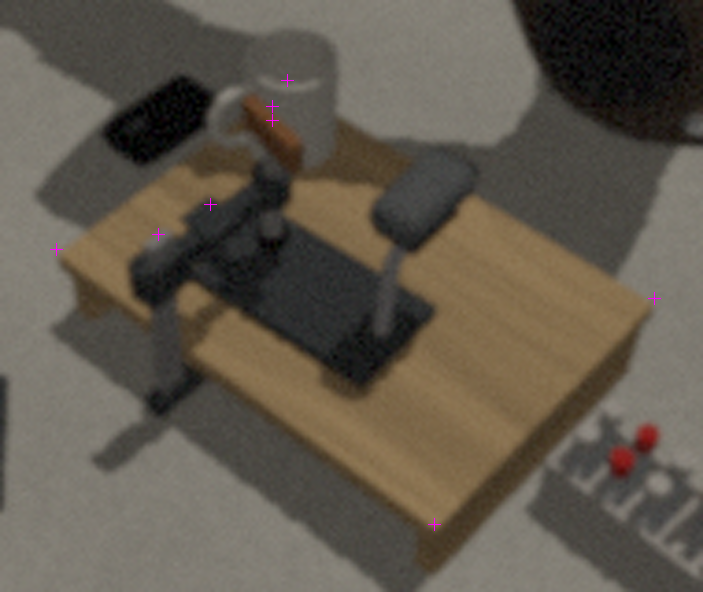

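drive_tool(
  moves=[
    [0, 0, -0.15, 0, 0, 0],
    [0.05, -0.04, -0.3, 0, 0, 0.05],
    [0.15, -0.12, -0.33, 0, 0, 0.1],
    [0.25, -0.2, -0.35, 0, 0, 0.15],
    [0.33, -0.26, -0.35, 0, 0, 0.2],
    [0.41, -0.32, -0.35, 0, 0, 0.25],
    [0.49, -0.38, -0.35, 0, 0, 0.3],
    [0.57, -0.44, -0.35, 0, 0, 0.317],
    [0.65, -0.5, -0.35, 0, 0, 0.317],
    [0.65, -0.5, -0.35, 0, 0, 0.317],
  ],
  gripper=-1,
)

```text
clock: 0.98
tcp_pos: [0.4015, -0.2935, 0.3438]
orientation: [1.0, 0.027, 0.0, -0.0]
ft_force: [0.4, -0.9, 0.3]
opening: 0.0001
```

drive_tool(
  moves=[
    [0.05, -0.08, 0, 0, 0, 0],
    [0.1, -0.16, 0, 0, 0, 0],
    [0.16, -0.25, 0, 0, 0, 0],
    [0.22, -0.34, 0, 0, 0, 0],
    [0.28, -0.43, 0, 0, 0, 0],
    [0.34, -0.52, 0, 0, 0, 0],
    [0.4, -0.61, 0, 0, 0, 0],
    [0.427, -0.655, 0, 0, 0, 0],
    [0.427, -0.655, 0, 0, 0, 0],
    [0.427, -0.655, 0, 0, 0, 0],
  ],
)

```text
clock: 1.82
tcp_pos: [0.5581, -0.0214, 0.3434]
orientation: [1.0, 0.028, -0.001, -0.0]
ft_force: [0.6, 0.7, 0.4]
opening: -0.0
```

Run:
```python
from h import *
st=ctrl.read_state();im=viewer.read_camera("wrist");cv2.imwrite("pics/w1.png",im)
print(st["clock"],st["tcp_pos"],st["orientation"],st["ft_force"],st["joint_pos"])
import pickle;pickle.dump(st,open("w1.pkl","wb"))
for k,X in dict(bar=(.6058,-.0199,.193),thumb=(.5578,-.0225,.185),gripT=(.4959,-.0258,.231)).items(): print(k,proj("wrist",X,st))
```

```text
1.8167 [ 0.55813351 -0.0214142   0.34344396] [ 9.99598633e-01  2.83211108e-02 -5.18577129e-04 -4.67193796e-04] [0.58557761 0.67822648 0.4340372 ] [-1.56980053e-01  2.83343040e-01  1.51334346e+00  7.46053866e-04
  1.34609777e+00  1.35699980e+00]
bar [320.30042192 140.54404171]
thumb [320.06970125 184.29540441]
gripT [319.83303639 254.53651168]
```

View pics/w1.png

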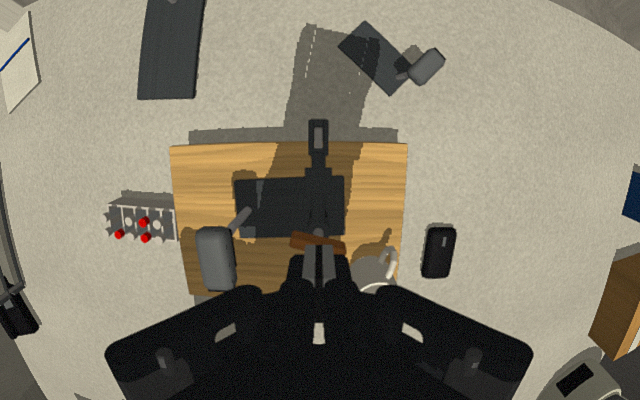

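Run:
```python
from h import *
import pickle;st=pickle.load(open("w1.pkl","rb"))
im=cv2.imread("pics/w1.png");x0,y0=260,110
cr=cv2.resize(im[y0:y0+150,x0:x0+130],None,fx=4,fy=4,interpolation=cv2.INTER_CUBIC)
cr=cv2.convertScaleAbs(cr,alpha=1.8,beta=15)
for X in [(.6058,-.0199,.193),(.5578,-.0225,.185),(.4959,-.0258,.231)]:
    u=proj("wrist",X,st);cv2.drawMarker(cr,tuple(int(q) for q in (u-[x0,y0]+.5)*4),(255,0,255),0,12,1)
cv2.imwrite("pics/w1c.png",cr)
```

```text
(no output)
```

View pics/w1c.png

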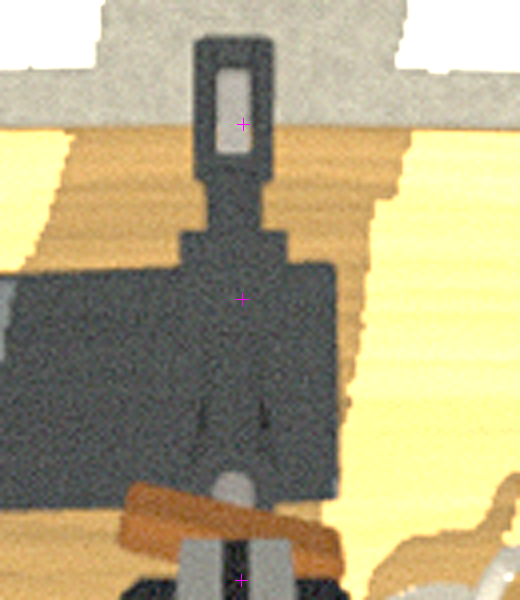

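drive_tool(
  moves=[
    [0.005, -0.003, 0.08, 0, 0, 0],
    [0.005, -0.003, 0.16, 0, 0, 0],
    [0.005, -0.003, 0.24, 0, 0, 0],
    [0.005, -0.003, 0.3, 0, 0, 0],
    [0.005, -0.003, 0.345, 0, 0, 0],
    [0.005, -0.003, 0.36, 0, 0, 0],
    [0.005, -0.003, 0.36, 0, 0, 0],
    [0.005, -0.003, 0.36, 0, 0, 0],
  ],
)

```text
clock: 2.53
tcp_pos: [0.5598, -0.0218, 0.2005]
orientation: [1.0, 0.027, -0.0, -0.0]
ft_force: [-0.1, -0.2, 0.6]
opening: -0.0001
```

```bash
cat > look.py <<'E'
from h import *
import sys
n,name,x0,y0,w,h_,f=sys.argv[1],sys.argv[2],*[float(q) for q in sys.argv[3:8]]
x0,y0,w,h_=map(int,(x0,y0,w,h_))
st=ctrl.read_state();im=viewer.read_camera(n);cv2.imwrite(f"pics/{name}_full.png",im)
cr=cv2.convertScaleAbs(cv2.resize(im[y0:y0+h_,x0:x0+w],None,fx=f,fy=f,interpolation=cv2.INTER_CUBIC),alpha=1.6,beta=15)
cv2.imwrite(f"pics/{name}.png",cr)
print(st["clock"],st["tcp_pos"].round(4),st["orientation"].round(4),st["ft_force"].round(2),st["wrist_torque"].round(2),st["opening"])
E
python3 look.py wrist w2 200 100 240 150 3.3;python3 look.py scene s2 240 90 190 180 3.3
```

```text
2.5333 [ 0.5598 -0.0218  0.2005] [ 9.996e-01  2.710e-02 -0.000e+00 -3.000e-04] [-0.12 -0.18  0.57] [-0.07  0.   -0.01] -7.095631540445492e-05
2.5833 [ 0.56   -0.0217  0.201 ] [ 9.996e-01  2.720e-02  5.000e-04 -2.000e-04] [ 0.98  0.66 -0.24] [ 0.01 -0.01  0.05] 5.355881490276631e-06
```

View pics/w2.png

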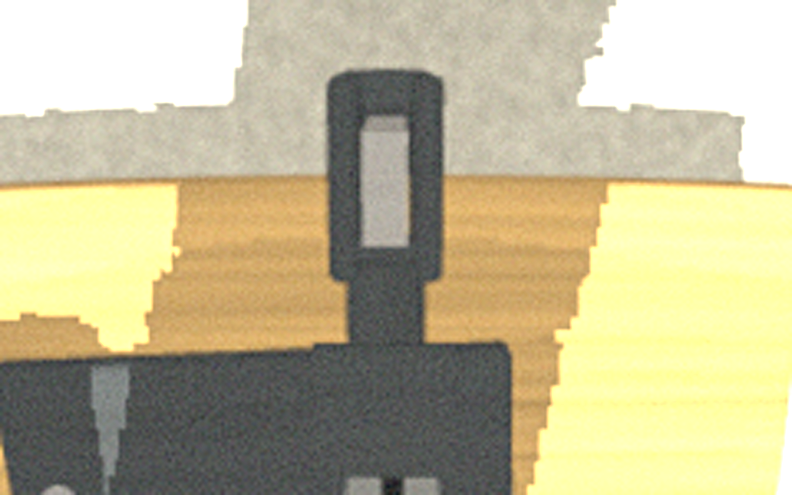

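View pics/s2.png

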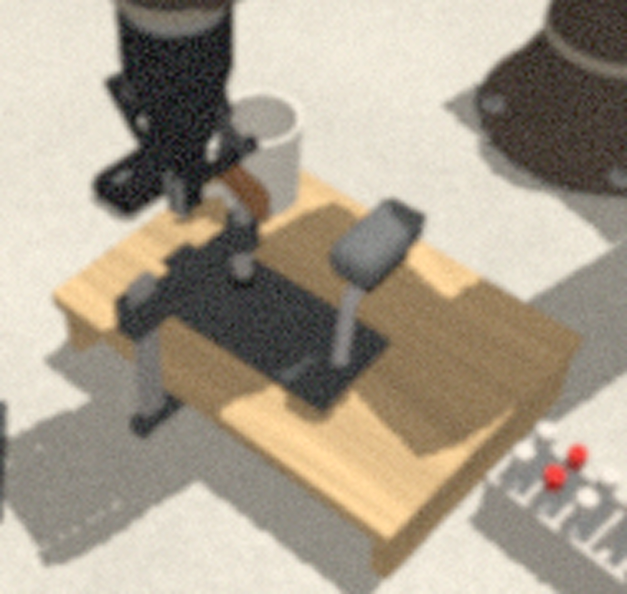

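drive_tool(
  moves=[
    [0, -0.002, 0.015, 0, 0, 0],
    [0, -0.002, 0.03, 0, 0, 0],
    [0, -0.002, 0.035, 0, 0, 0],
    [0, -0.002, 0.04, 0, 0, 0],
    [0, -0.002, 0.045, 0, 0, 0],
    [0, -0.002, 0.05, 0, 0, 0],
    [0, -0.002, 0.055, 0, 0, 0],
    [0, -0.002, 0.06, 0, 0, 0],
  ],
)

```text
clock: 3.3
tcp_pos: [0.5601, -0.0207, 0.1769]
orientation: [1.0, 0.027, 0.001, -0.0]
ft_force: [-0.0, 0.3, -0.5]
opening: -0.0002
```

drive_tool(
  moves=[
    [0, 0, 0.004, 0, 0, 0],
    [0, 0, 0.008, 0, 0, 0],
    [0, 0, 0.012, 0, 0, 0],
    [0, 0, 0.016, 0, 0, 0],
    [0, 0, 0.02, 0, 0, 0],
    [0, 0, 0.024, 0, 0, 0],
  ],
)

```text
clock: 3.8
tcp_pos: [0.5601, -0.0207, 0.1672]
orientation: [1.0, 0.027, 0.001, -0.0]
ft_force: [0.4, -0.4, -0.7]
opening: -0.0003
```

```bash
python3 look.py wrist w3 200 100 240 150 3.3;python3 look.py scene s3 240 90 190 180 3.3; python3 -c "
from workcell import ctrl
for i in range(3): print(ctrl.read_state()['ft_force'])"
```

```text
3.8 [ 0.5601 -0.0207  0.1672] [ 9.996e-01  2.740e-02  7.000e-04 -2.000e-04] [ 0.38 -0.37 -0.68] [0.01 0.01 0.03] -0.0002517880224043676
3.85 [ 0.56   -0.0207  0.1669] [ 9.996e-01  2.730e-02  5.000e-04 -2.000e-04] [ 0.33  0.31 -0.09] [-0.04 -0.04  0.02] -0.00011971976556823403
[ 0.01530916 -0.07077731  0.03047762]
[ 0.01530916 -0.07077731  0.03047762]
[ 0.01530916 -0.07077731  0.03047762]
```

View pics/w3.png

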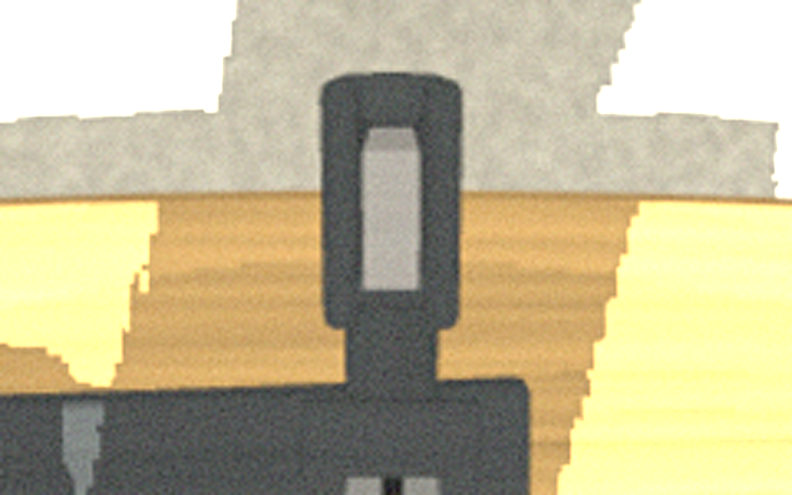

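View pics/s3.png

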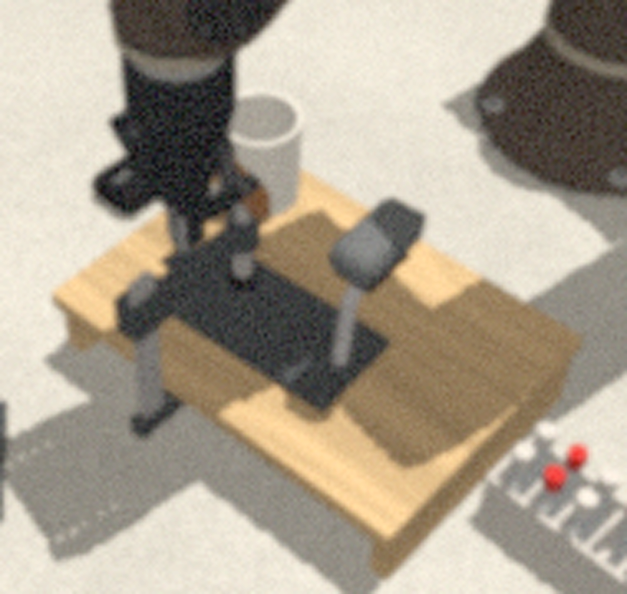

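Run:
```python
from h import *
st=ctrl.read_state();print(st["tcp_pos"])
print("scene tcp",(proj("scene",st["tcp_pos"])-[240,90])*3.3)
print("wrist tcp",(proj("wrist",st["tcp_pos"],st)-[200,100])*3.3)
for z in (.185,.165):
  for dx in (-.015,.015):
    for dy in (.015,-.015):
      X=np.array([.560+dx,-.0203+dy,z]);print(z,dx,dy,"w",((proj("wrist",X,st)-[200,100])*3.3).round(),"s",((proj("scene",X)-[240,90])*3.3).round())
im=cv2.imread("pics/w3_full.png")[170:300,240:400]
cv2.imwrite("pics/w3e.png",cv2.convertScaleAbs(cv2.resize(im,None,fx=4.5,fy=4.5,interpolation=cv2.INTER_CUBIC),alpha=4,beta=-60))
im=cv2.imread("pics/s3_full.png")[130:200,260:350]
cv2.imwrite("pics/s3e.png",cv2.convertScaleAbs(cv2.resize(im,None,fx=8,fy=8,interpolation=cv2.INTER_CUBIC),alpha=2.5,beta=-10))
```

```text
[ 0.5599677  -0.02066563  0.16700852]
scene tcp [186.09284981 265.80059728]
wrist tcp [392.82890438 462.1160268 ]
0.185 -0.015 0.015 w [297. 578.] s [214. 250.]
0.185 -0.015 -0.015 w [474. 587.] s [187. 229.]
0.185 0.015 0.015 w [302. 413.] s [185. 270.]
0.185 0.015 -0.015 w [490. 422.] s [157. 249.]
0.165 -0.015 0.015 w [306. 527.] s [214. 268.]
0.165 -0.015 -0.015 w [466. 535.] s [187. 248.]
0.165 0.015 0.015 w [311. 375.] s [186. 288.]
0.165 0.015 -0.015 w [480. 384.] s [159. 268.]
```

View pics/w3e.png

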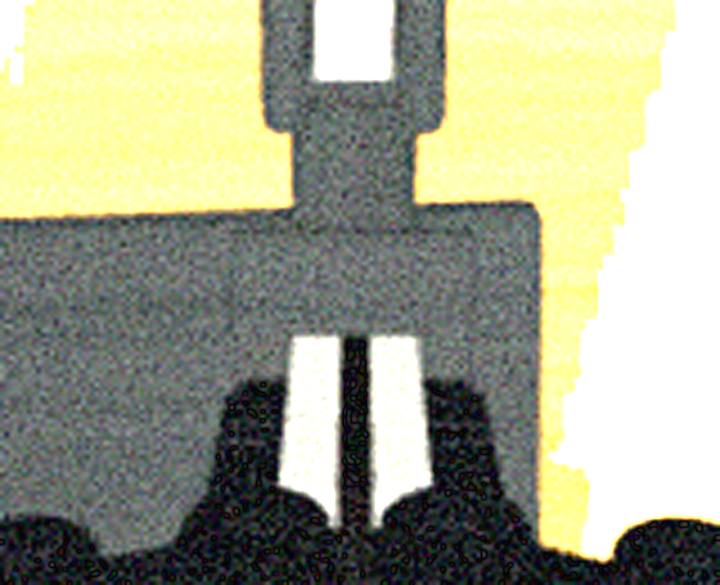

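View pics/s3e.png

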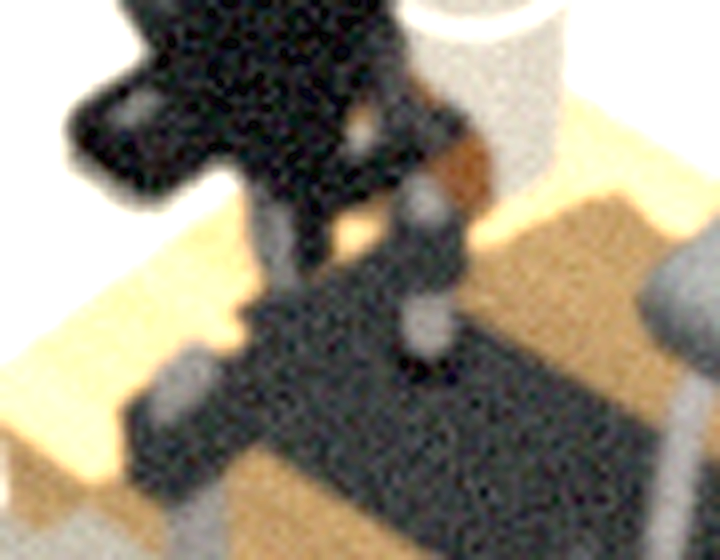

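Force is nil and the jaw in the scene view (slider end at crop (125,310)) hasn't moved between s2 and s3. The fingertips are still just above the rest, so I go on down slowly.

drive_tool(
  moves=[
    [0, 0, 0.003, 0, 0, 0],
    [0, 0, 0.006, 0, 0, 0],
    [0, 0, 0.009, 0, 0, 0],
  ],
)

```text
clock: 4.15
tcp_pos: [0.56, -0.0207, 0.1633]
orientation: [1.0, 0.027, 0.001, -0.0]
ft_force: [0.7, -0.5, 0.1]
opening: 0.0002
```

drive_tool(
  moves=[
    [0, 0, 0.003, 0, 0, 0],
    [0, 0, 0.006, 0, 0, 0],
    [0, 0, 0.009, 0, 0, 0],
  ],
)

```text
clock: 4.4
tcp_pos: [0.56, -0.0207, 0.1596]
orientation: [1.0, 0.027, 0.001, -0.0]
ft_force: [-0.7, 0.1, -0.1]
opening: -0.0004
```

```bash
cat > look2.py <<'E'
from h import *
import sys
k=sys.argv[1]
st=ctrl.read_state();im=viewer.read_camera("wrist");cv2.imwrite(f"pics/w{k}_full.png",im)
s=viewer.read_camera("scene");cv2.imwrite(f"pics/s{k}_full.png",s)
a=cv2.convertScaleAbs(cv2.resize(im[130:250,260:380],None,fx=4.5,fy=4.5,interpolation=cv2.INTER_CUBIC),alpha=4,beta=-60)
b=cv2.convertScaleAbs(cv2.resize(s[130:200,260:350],None,fx=8,fy=8,interpolation=cv2.INTER_CUBIC),alpha=2.5,beta=-10)
cv2.imwrite(f"pics/w{k}e.png",a);cv2.imwrite(f"pics/s{k}e.png",b)
print(st["clock"],st["tcp_pos"].round(4),st["ft_force"].round(2))
E
python3 look2.py 4
```

```text
4.4 [ 0.56   -0.0207  0.1596] [-0.72  0.13 -0.08]
```

View pics/w4e.png

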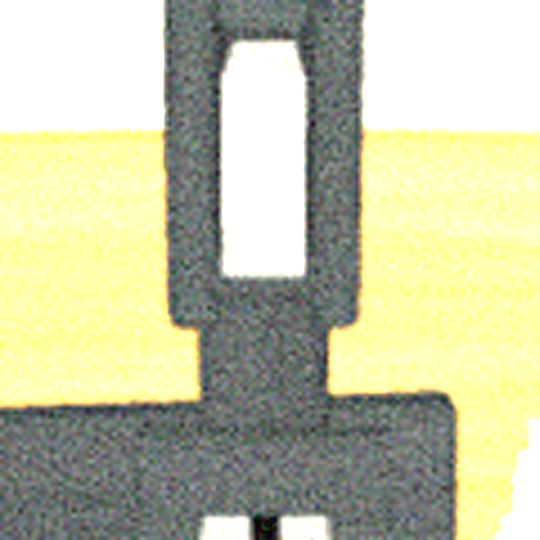

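View pics/s4e.png

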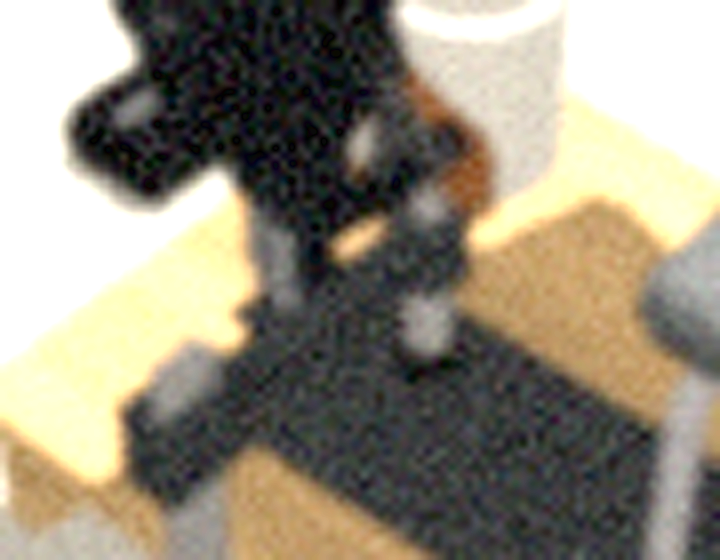

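Run:
```python
from h import *
import pickle
s1=pickle.load(open("w1.pkl","rb"))
def S(p,q):return dict(tcp_pos=np.array(p),orientation=np.array(q))
q3=np.array([.9996,.0274,.0007,-.0002])
s3=S([.5601,-.0207,.1672],q3);s4=S([.56,-.0207,.1596],q3)
print("pad edge",tri([ray("wrist",318.3,167.8,s1),ray("wrist",318.9,221.6,s3),ray("wrist",319.6,225.1,s4)]))
# bar near-top edge: w1 crop (234,153) ; w3e (354,80); w4e(264,275)
print("bar near",tri([ray("wrist",260+234/4,110+153/4,s1),ray("wrist",240+354/4.5,170+80/4.5,s3),ray("wrist",260+264/4.5,130+275/4.5,s4)]))
print("width pad z from w4:")
for n,(xa,xb,y,fx,x0,y0,s) in dict(w1=(179,288,231,4,260,110,s1),w3=(235,475,232,4.5,240,170,s3)).items():
  for z in (.15,.16,.17,.18,.19):
    a=plane("wrist",x0+xa/fx,y0+y/fx,z,s);b=plane("wrist",x0+xb/fx,y0+y/fx,z,s);print(n,z,np.linalg.norm(a-b).round(4),a[0].round(4))
# scene bar top
s=cv2.imread("pics/s4_full.png")
print("scene bar top predicted",[(proj("scene",(.6095,-.0175,z))-[260,130])*8 for z in (.193,.185,.175)])
```

```text
pad edge (array([ 0.57384384, -0.01989432,  0.17274826]), [np.float64(0.00027469633483486334), np.float64(0.00024970943151923444), np.float64(0.0004015557838114403)])
bar near (array([ 0.59767875, -0.01843439,  0.19322398]), [np.float64(7.423555205360053e-05), np.float64(4.760238889904294e-05), np.float64(4.49901318734529e-05)])
width pad z from w4:
w1 0.15 0.0324 0.5693
w1 0.16 0.0315 0.571
w1 0.17 0.0306 0.5726
w1 0.18 0.0297 0.5742
w1 0.19 0.0288 0.5759
w3 0.15 0.0343 0.5648
w3 0.16 0.0324 0.5683
w3 0.17 0.0306 0.5718
w3 0.18 0.0288 0.5753
w3 0.19 0.027 0.5787
scene bar top predicted [array([174.74099656, 354.21661423]), array([176.3363341 , 372.40322346]), array([178.30208147, 394.81244919])]
```

Run:
```python
import cv2,numpy as np
r=[]
for n in ["scene0","s2_full","s3_full","s4_full"]:
    im=cv2.imread(f"pics/{n}.png")[130:190,270:330]
    r.append(cv2.convertScaleAbs(cv2.resize(im,None,fx=6.4,fy=4.8,interpolation=cv2.INTER_CUBIC),alpha=2.2,beta=0))
cv2.imwrite("pics/cmp.png",np.vstack([np.hstack(r[:2]),np.hstack(r[2:])]))
```

```text
(no output)
```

View pics/cmp.png

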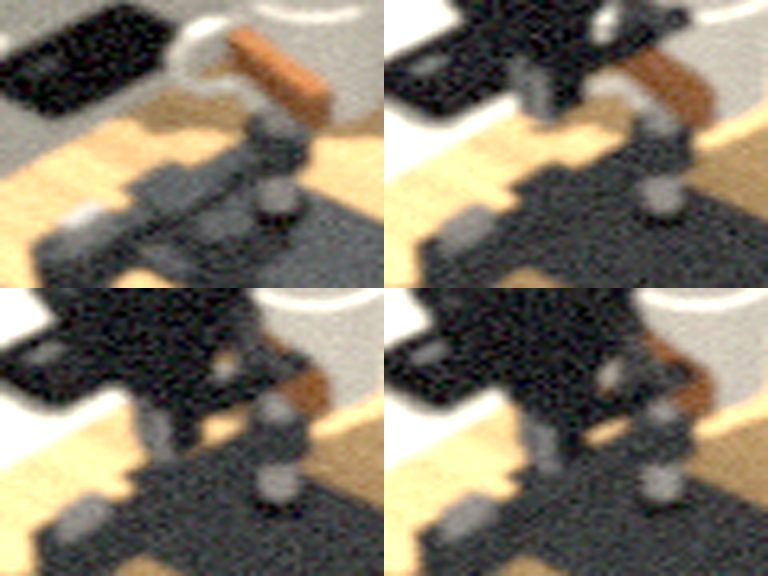

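Run:
```python
from h import *
f=lambda X:((proj("scene",X)-[270,130])*[6.4,4.8]).round()
print("s2",f((.56,-.0217,.2008)),"s3",f((.56,-.0207,.167)),"s4",f((.56,-.0207,.1596)))
for z in (.185,.173,.16): print(z,"pad",f((.5595,-.0195,z)),"wing",f((.4975,-.023,z+.033)), "head/bar",f((.6077,-.0175,.193)))
st=ctrl.read_state();print(st["tcp_pos"],st["orientation"],st["joint_pos"],st["ft_force"],st["effort"])
```

```text
s2 [164. 148.] s3 [169. 195.] s4 [169. 204.]
0.185 pad [170. 171.] wing [278.  62.] head/bar [ 79. 211.]
0.173 pad [171. 187.] wing [278.  80.] head/bar [ 79. 211.]
0.16 pad [172. 205.] wing [278.  98.] head/bar [ 79. 211.]
[ 0.55991441 -0.02066092  0.1595319 ] [ 9.99626724e-01  2.73174731e-02  3.45506475e-04 -2.21942964e-04] [-1.55058172e-01  4.49722727e-01  1.77100214e+00  7.06054222e-04
  9.20268864e-01  1.36066898e+00] [ 0.01342909 -0.81702565  0.11323618] [ 3.26140453e-04 -5.56763327e+01 -2.28309757e+01  1.59501604e-03
 -5.10903890e-02 -2.03180457e-05]
```

The visible fingertip end is at cmp (155,182) and the pad centre at about (170,186). Contact is imminent, so I continue by feel.

drive_tool(
  moves=[
    [0, 0, 0.003, 0, 0, 0],
    [0, 0, 0.006, 0, 0, 0],
    [0, 0, 0.006, 0, 0, 0],
  ],
)

```text
clock: 4.75
tcp_pos: [0.5599, -0.0207, 0.1569]
orientation: [1.0, 0.027, 0.0, -0.0]
ft_force: [0.1, 0.2, 0.8]
opening: 0.0001
```

drive_tool(
  moves=[
    [0, 0, 0.003, 0, 0, 0],
    [0, 0, 0.006, 0, 0, 0],
    [0, 0, 0.006, 0, 0, 0],
  ],
)

```text
clock: 5.0
tcp_pos: [0.5597, -0.0207, 0.1542]
orientation: [1.0, 0.027, 0.0, -0.0]
ft_force: [0.0, 0.6, 0.1]
opening: -0.0
```

drive_tool(
  moves=[
    [0, 0, 0.003, 0, 0, 0],
    [0, 0, 0.006, 0, 0, 0],
    [0, 0, 0.006, 0, 0, 0],
  ],
)

```text
clock: 5.25
tcp_pos: [0.5596, -0.0206, 0.1516]
orientation: [1.0, 0.027, -0.0, -0.0]
ft_force: [-0.3, -0.2, 0.1]
opening: -0.0
```

```bash
python3 look2.py 5
python3 - <<'E'
import cv2,numpy as np
r=[]
for n in ["s4_full","s5_full"]:
    im=cv2.imread(f"pics/{n}.png")[130:190,270:330]
    r.append(cv2.convertScaleAbs(cv2.resize(im,None,fx=6.4,fy=6.4,interpolation=cv2.INTER_CUBIC),alpha=2.8,beta=0))
cv2.imwrite("pics/cmp5.png",np.hstack(r))
E
```

```text
5.25 [ 0.5596 -0.0206  0.1516] [-0.35 -0.24  0.09]
```

View pics/cmp5.png

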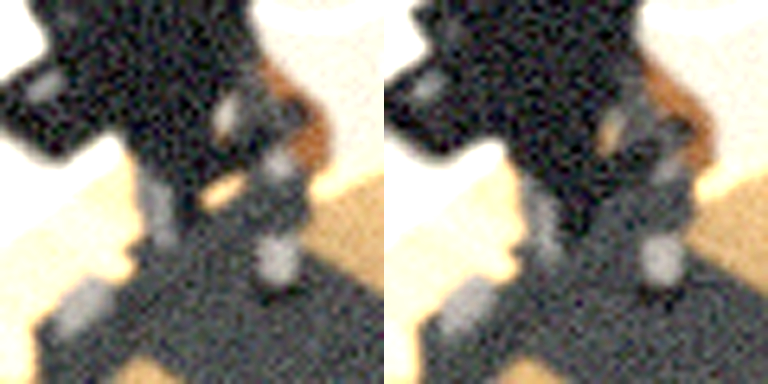

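View pics/w5e.png

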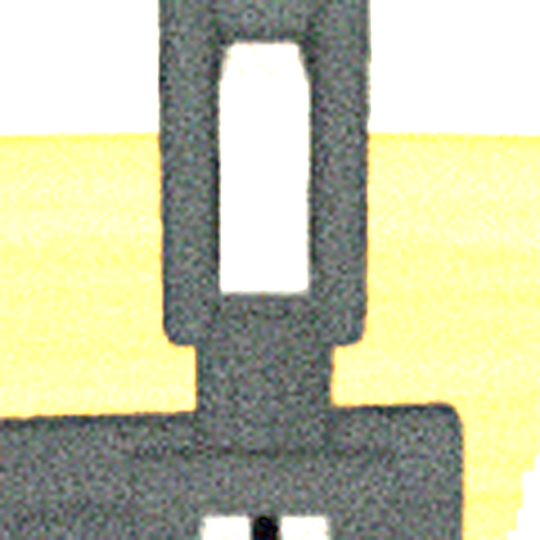

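Run:
```python
from h import *
import pickle
s1=pickle.load(open("w1.pkl","rb"));st=ctrl.read_state();print(st["tcp_pos"],st["clock"])
print(tri([ray("wrist",318.3,167.8,s1),ray("wrist",318.4,230,st)]))
for z in (.15,.16,.17,.18):
    a=plane("wrist",260+130/4.5,230,z,st);b=plane("wrist",260+395/4.5,230,z,st);print(z,np.linalg.norm(a-b),a[0])
# fingertip ends in image: far edge of finger at row 130+515/4.5, cols 260+203/4.5..260+328/4.5
R=Ro.from_quat(st["orientation"]).as_matrix()
for back in (0,.005,.01,.015,.02):
  print(back,[(proj("wrist",st["tcp_pos"]+R@np.array([.011,sy,-back]),st)-[260,130])*4.5 for sy in (-.01,.01)])
print("bar near top",proj("wrist",(.5977,-.0184,.193),st))
```

```text
[ 0.55969947 -0.02062243  0.15176166] 5.35
(array([ 0.57376324, -0.01956159,  0.17231729]), [np.float64(6.13002296358784e-05), np.float64(6.130022963588302e-05)])
0.15 0.03507050054485722 0.5643570048233668
0.16 0.03303527817779955 0.5681663564015291
0.17 0.031000055810741875 0.5719757079796915
0.18 0.0289648334436842 0.5757850595578539
0 [array([188.67748515, 416.48008723]), array([342.92863698, 416.66723851])]
0.005 [array([186.6271258 , 429.48993258]), array([345.03284051, 429.68121209])]
0.01 [array([184.46832222, 443.21341232]), array([347.24807532, 443.40891746])]
0.015 [array([182.19271718, 457.70793583]), array([349.58287271, 457.9077548 ])]
0.02 [array([179.7911337 , 473.03686266]), array([352.0465974 , 473.24107083])]
bar near top [318.8415285  194.68596131]
```

drive_tool(
  moves=[
    [0, 0, 0.003, 0, 0, 0],
    [0, 0, 0.006, 0, 0, 0],
    [0, 0, 0.006, 0, 0, 0],
  ],
)

```text
clock: 5.6
tcp_pos: [0.5597, -0.0206, 0.1492]
orientation: [1.0, 0.027, -0.0, -0.0]
ft_force: [-0.3, -0.4, -0.6]
opening: 0.0005
```

drive_tool(
  moves=[
    [0, 0, 0.003, 0, 0, 0],
    [0, 0, 0.006, 0, 0, 0],
    [0, 0, 0.006, 0, 0, 0],
  ],
)

```text
clock: 5.85
tcp_pos: [0.5596, -0.0206, 0.1466]
orientation: [1.0, 0.027, -0.0, -0.0]
ft_force: [-1.2, -0.4, -0.2]
opening: 0.0002
```

drive_tool(
  moves=[
    [0, 0, 0.003, 0, 0, 0],
    [0, 0, 0.006, 0, 0, 0],
    [0, 0, 0.006, 0, 0, 0],
  ],
)

```text
clock: 6.1
tcp_pos: [0.5595, -0.0206, 0.1438]
orientation: [1.0, 0.027, -0.0, -0.0]
ft_force: [-1.1, 1.2, 0.1]
opening: -0.0001
```

```bash
python3 look2.py 6
python3 - <<'E'
import cv2,numpy as np
r=[]
for n in ["s5_full","s6_full"]:
    im=cv2.imread(f"pics/{n}.png")[130:190,270:330]
    r.append(cv2.convertScaleAbs(cv2.resize(im,None,fx=6.4,fy=6.4,interpolation=cv2.INTER_CUBIC),alpha=2.8,beta=0))
cv2.imwrite("pics/cmp6.png",np.hstack(r))
E
```

```text
6.1 [ 0.5595 -0.0206  0.1438] [-1.11  1.19  0.08]
```

View pics/cmp6.png

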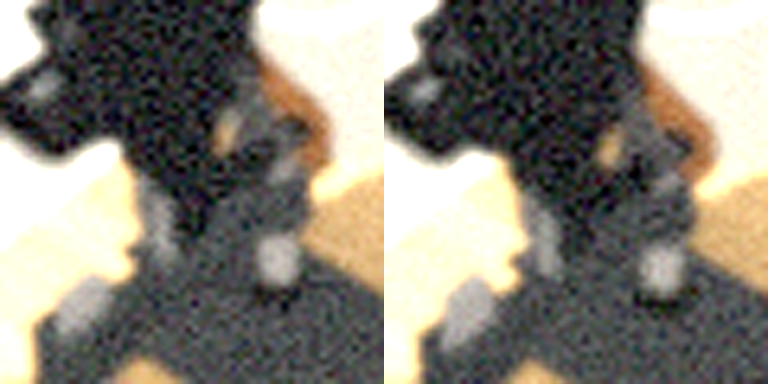

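View pics/w6e.png

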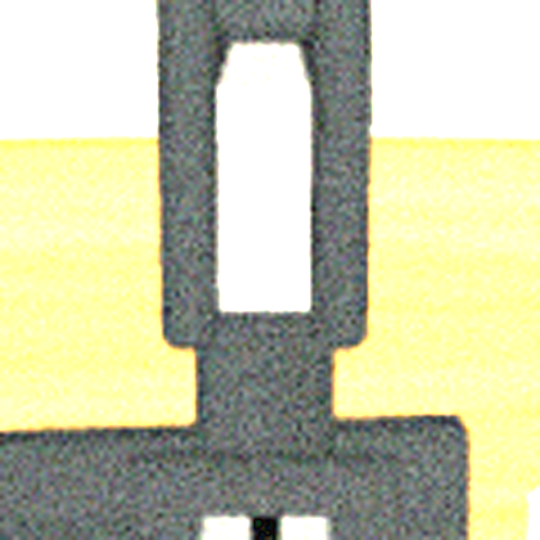

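The jaw is now moving with the fingertips: in the scene view the spindle dropped from row 258 to 268 of the crop, and the slider head keeps pace in the wrist view. I continue by feel.

drive_tool(
  moves=[
    [0, 0, 0.003, 0, 0, 0],
    [0, 0, 0.006, 0, 0, 0],
    [0, 0, 0.009, 0, 0, 0],
  ],
)

```text
clock: 6.45
tcp_pos: [0.5596, -0.0206, 0.1403]
orientation: [1.0, 0.027, -0.0, -0.0]
ft_force: [0.4, -0.3, 1.4]
opening: 0.0002
```

drive_tool(
  moves=[
    [0, 0, 0.003, 0, 0, 0],
    [0, 0, 0.006, 0, 0, 0],
    [0, 0, 0.006, 0, 0, 0],
  ],
)

```text
clock: 6.7
tcp_pos: [0.5594, -0.0206, 0.1376]
orientation: [1.0, 0.027, -0.0, -0.0]
ft_force: [0.1, -0.1, 0.0]
opening: -0.0
```

drive_tool(
  moves=[
    [0, 0, 0.003, 0, 0, 0],
    [0, 0, 0.006, 0, 0, 0],
    [0, 0, 0.006, 0, 0, 0],
  ],
)

```text
clock: 6.95
tcp_pos: [0.5594, -0.0206, 0.1349]
orientation: [1.0, 0.027, -0.001, -0.0]
ft_force: [-0.0, 0.2, 0.2]
opening: 0.0002
```

```bash
python3 look2.py 7
python3 - <<'E'
import cv2,numpy as np
r=[]
for n in ["s6_full","s7_full"]:
    im=cv2.imread(f"pics/{n}.png")[130:190,270:330]
    r.append(cv2.convertScaleAbs(cv2.resize(im,None,fx=6.4,fy=6.4,interpolation=cv2.INTER_CUBIC),alpha=2.8,beta=0))
cv2.imwrite("pics/cmp7.png",np.hstack(r))
E
```

```text
6.95 [ 0.5594 -0.0206  0.1349] [-0.03  0.18  0.18]
```

View pics/cmp7.png

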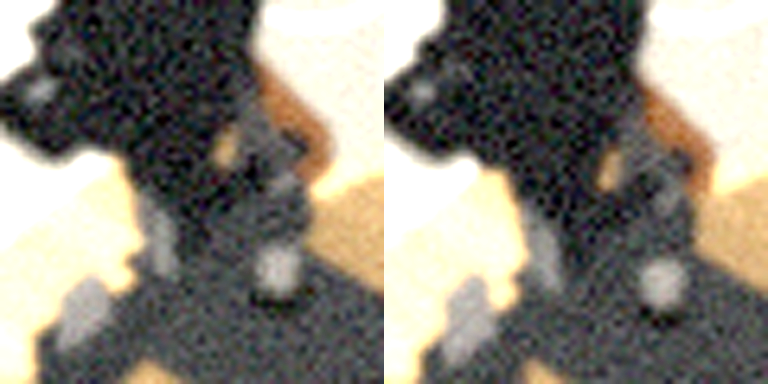

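View pics/w7e.png

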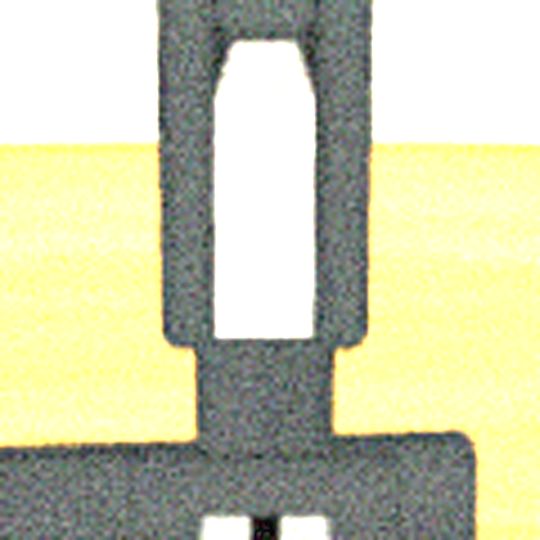

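drive_tool(
  moves=[
    [0, 0, 0.003, 0, 0, 0],
    [0, 0, 0.006, 0, 0, 0],
    [0, 0, 0.006, 0, 0, 0],
  ],
)

```text
clock: 7.3
tcp_pos: [0.5593, -0.0205, 0.1324]
orientation: [1.0, 0.027, -0.001, -0.0]
ft_force: [0.1, 0.1, -0.3]
opening: 0.0001
```

drive_tool(
  moves=[
    [0, 0, 0.003, 0, 0, 0],
    [0, 0, 0.006, 0, 0, 0],
    [0, 0, 0.006, 0, 0, 0],
  ],
)

```text
clock: 7.55
tcp_pos: [0.5596, -0.0206, 0.1303]
orientation: [1.0, 0.027, -0.0, -0.0]
ft_force: [0.1, 0.2, 5.3]
opening: -0.0
```

drive_tool(
  moves=[
    [0, 0, 0.003, 0, 0, 0],
    [0, 0, 0.006, 0, 0, 0],
    [0, 0, 0.006, 0, 0, 0],
  ],
)

```text
clock: 7.8
tcp_pos: [0.5599, -0.0206, 0.1286]
orientation: [1.0, 0.027, 0.0, -0.0]
ft_force: [-1.8, 0.4, 10.1]
opening: 0.0
```

drive_tool(
  moves=[
    [0, 0, 0.002, 0, 0, 0],
    [0, 0, 0.004, 0, 0, 0],
    [0, 0, 0.004, 0, 0, 0],
  ],
)

```text
clock: 8.05
tcp_pos: [0.56, -0.0206, 0.128]
orientation: [1.0, 0.027, 0.001, -0.0]
ft_force: [-3.3, 1.2, 12.1]
opening: -0.0
```

drive_tool(
  moves=[
    [0, 0, 0.002, 0, 0, 0],
    [0, 0, 0.004, 0, 0, 0],
    [0, 0, 0.004, 0, 0, 0],
  ],
)

```text
clock: 8.3
tcp_pos: [0.5601, -0.0206, 0.1274]
orientation: [1.0, 0.027, 0.001, -0.0]
ft_force: [-4.6, 0.8, 14.9]
opening: 0.0003
```

```bash
python3 look2.py 8; python3 -c "
from workcell import ctrl
s=ctrl.read_state();print(s['ft_force'],s['wrist_torque'],s['tcp_pos'])"
```

```text
8.3 [ 0.5601 -0.0206  0.1274] [-4.63  0.79 14.88]
[-4.32094024  0.26187436 13.28454852] [ 0.01369168  0.82724372 -0.04265871] [ 0.56009101 -0.02058292  0.12746173]
```

View pics/s8e.png

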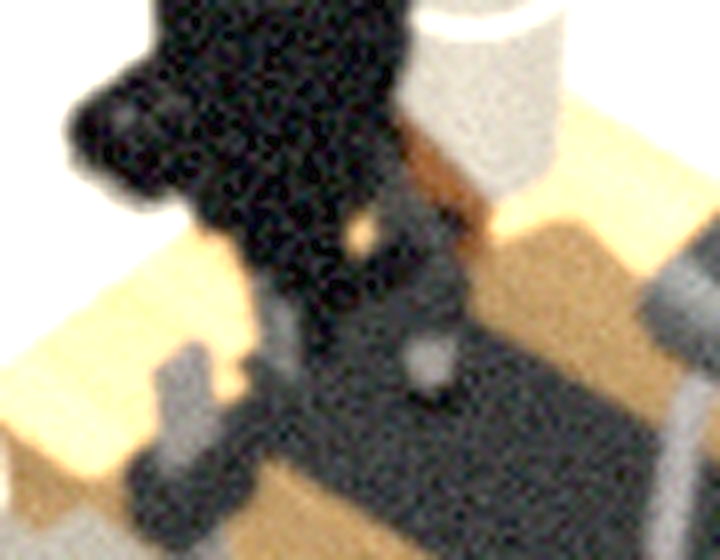

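drive_tool(
  moves=[
    [0, 0, 0.002, 0, 0, 0],
    [0, 0, 0.002, 0, 0, 0],
    [0, 0, 0.002, 0, 0, 0],
  ],
)

```text
clock: 8.65
tcp_pos: [0.5601, -0.0206, 0.1276]
orientation: [1.0, 0.027, 0.002, 0.0]
ft_force: [-3.3, 0.5, 12.4]
opening: -0.0003
```

drive_tool(
  moves=[
    [0, 0, 0.002, 0, 0, 0],
    [0, 0, 0.002, 0, 0, 0],
  ],
)

```text
clock: 8.82
tcp_pos: [0.5601, -0.0206, 0.1276]
orientation: [1.0, 0.027, 0.002, 0.0]
ft_force: [-3.8, 0.8, 11.6]
opening: -0.0
```

drive_tool(
  moves=[
    [0, 0, 0.003, 0, 0, 0],
    [0, 0, 0.005, 0, 0, 0],
    [0, 0, 0.005, 0, 0, 0],
  ],
)

```text
clock: 9.07
tcp_pos: [0.5602, -0.0206, 0.1269]
orientation: [1.0, 0.028, 0.002, 0.0]
ft_force: [-4.8, 0.3, 14.5]
opening: -0.0003
```

drive_tool(
  moves=[
    [0, 0, -0.01, 0, 0, 0],
    [0, 0, -0.03, 0, 0, 0],
    [0, 0, -0.08, 0, 0, 0],
    [0, 0, -0.16, 0, 0, 0],
    [0, 0, -0.25, 0, 0, 0],
    [0, 0, -0.34, 0, 0, 0],
    [0, 0, -0.42, 0, 0, 0],
    [0, 0, -0.45, 0, 0, 0],
    [0, 0, -0.45, 0, 0, 0],
  ],
)

```text
clock: 9.82
tcp_pos: [0.5602, -0.0206, 0.3106]
orientation: [1.0, 0.028, 0.005, 0.001]
ft_force: [0.9, -0.0, -0.6]
opening: 0.0003
```

```bash
python3 look.py wrist w9 220 80 200 150 4;python3 look.py scene s9 240 90 190 180 3.3;python3 look.py top t9 270 160 120 110 5
python3 - <<'E'
import cv2
im=cv2.imread("pics/s9_full.png")[130:200,260:350]
cv2.imwrite("pics/s9e.png",cv2.convertScaleAbs(cv2.resize(im,None,fx=8,fy=8,interpolation=cv2.INTER_CUBIC),alpha=2.8,beta=-10))
E
```

```text
9.8167 [ 0.5602 -0.0206  0.3106] [9.996e-01 2.760e-02 5.400e-03 8.000e-04] [ 0.85 -0.04 -0.58] [ 0.04  0.03 -0.01] 0.00028453375383780995
9.8667 [ 0.5595 -0.0206  0.3082] [9.996e-01 2.750e-02 3.800e-03 5.000e-04] [ 0.43  0.67 -1.13] [ 0.02 -0.03 -0.03] 3.156857619726259e-05
9.9167 [ 0.5591 -0.0205  0.3067] [9.996e-01 2.750e-02 2.500e-03 2.000e-04] [-0.13 -0.05 -0.53] [-0.07  0.03  0.06] 0.00030377241224294703
```

View pics/w9.png

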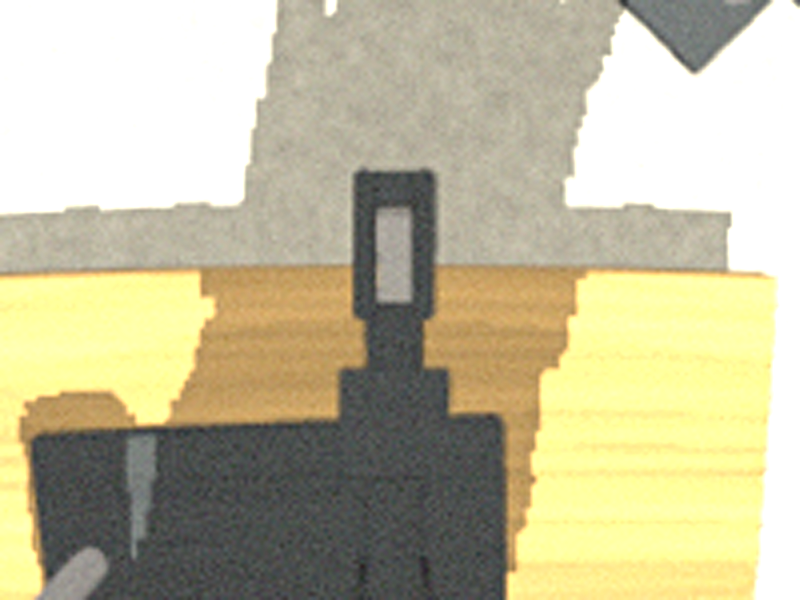

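View pics/s9e.png

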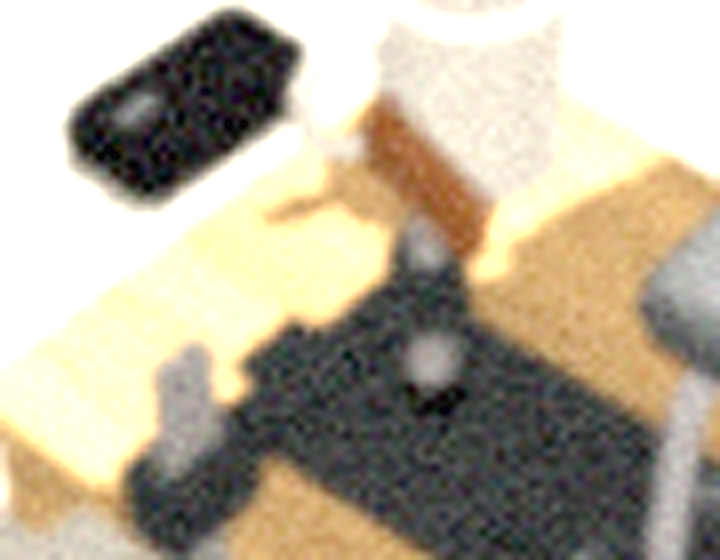

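View pics/t9.png

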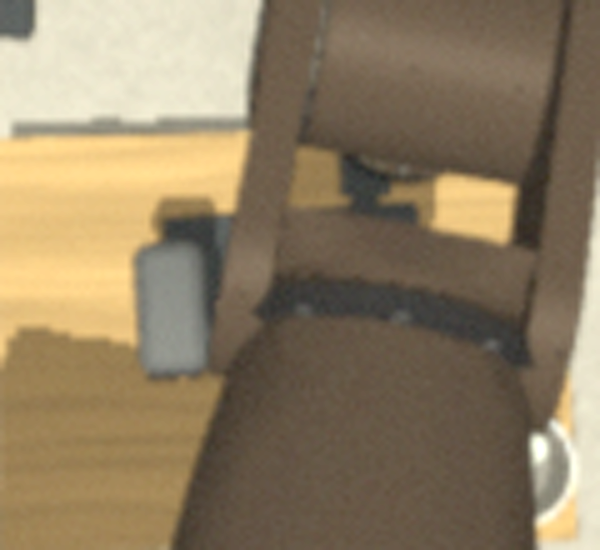

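Run:
```python
from h import *
def g(n): return cv2.GaussianBlur(cv2.resize(cv2.imread(f"pics/{n}.png"),None,fx=6,fy=6,interpolation=cv2.INTER_CUBIC),(0,0),4)
A={n:g(n) for n in ["scene0","s2_full","s9_full"]}
def m(a,x0,y0,x1,y1,b="s9_full"):
    T=A[a][y0*6:y1*6,x0*6:x1*6]; S=A[b][(y0-4)*6:(y1+14)*6,(x0-5)*6:(x1+6)*6]
    r=cv2.matchTemplate(S,T,cv2.TM_CCOEFF_NORMED);_,v,_,p=cv2.minMaxLoc(r)
    return (p[0]/6-5,p[1]/6-4,round(v,3))
for nm,box in dict(head=(273,177,284,192),wing_r=(312,144,323,158),wing=(304,134,323,158),spindle=(309,166,318,178),padnotch=(287,162,297,172),
   mug=(300,120,330,135),riser=(345,240,370,262)).items():
    print(nm,[m(a,*box) for a in ("scene0","s2_full")])
# px per mm of vertical drop
for nm,X in dict(head=(.608,-.0175,.17),pad=(.56,-.02,.17),spin=(.498,-.023,.11),wing=(.498,-.023,.205)).items():
    X=np.array(X);print(nm,proj("scene",X-[0,0,.01])-proj("scene",X),"per10mm; x+1mm",proj("scene",X+[.001,0,0])-proj("scene",X))
```

```text
head [(0.33333333333333304, 7.333333333333334, 0.9), (0.16666666666666696, 7.0, 0.906)]
wing_r [(-1.5, 3.5, 0.845), (-1.0, 5.666666666666666, 0.95)]
wing [(0.16666666666666696, 5.166666666666666, 0.732), (0.0, 7.5, 0.599)]
spindle [(0.0, 4.833333333333334, 0.812), (0.33333333333333304, 4.5, 0.935)]
padnotch [(0.5, 6.333333333333334, 0.971), (0.33333333333333304, 6.333333333333334, 0.981)]
mug [(6.0, 14.0, 0.08), (6.0, 14.0, 0.484)]
riser [(0.0, 0.0, 0.999), (0.0, 0.0, 0.999)]
head [0.23620447 2.73610563] per10mm; x+1mm [-0.30577318  0.21397272]
pad [0.12639639 2.75340847] per10mm; x+1mm [-0.29233263  0.20410764]
spin [-1.66019896e-03  2.53751662e+00] per10mm; x+1mm [-0.26442556  0.19099687]
wing [-1.91012047e-03  2.91950697e+00] per10mm; x+1mm [-0.28370548  0.19293772]
```

Run:
```python
from h import *
s9=dict(tcp_pos=np.array([.5602,-.0206,.3106]),orientation=np.array([.9996,.0276,.0054,.0008]))
print("bar near edge @.193",plane("wrist",318.3,155.75,.193,s9))
for z in (.14,.15,.16,.17):
    a=plane("wrist",220+340/4,172.5,z,s9);b=plane("wrist",220+449/4,172.5,z,s9);print(z,(a+b)/2,np.linalg.norm(a-b))
# wing in scene s9: corners; top face centre approx
for (u,v) in [(308.1,141.9),(320.6,160)]:
    for z in (.17,.18,.19,.2): print(u,v,z,plane("scene",u,v,z).round(4))
print(ctrl.read_state()["joint_pos"])
```

```text
bar near edge @.193 [ 0.597194   -0.01811157  0.193     ]
0.14 [ 0.57266036 -0.01986455  0.14      ] 0.030446486367758346
0.15 [ 0.57429739 -0.01975979  0.15      ] 0.029555995492388625
0.16 [ 0.57593441 -0.01965503  0.16      ] 0.02866550461701889
0.17 [ 0.57757144 -0.01955027  0.17      ] 0.027775013741649163
308.1 141.9 0.17 [ 0.4676 -0.0734  0.17  ]
308.1 141.9 0.18 [ 0.4752 -0.0655  0.18  ]
308.1 141.9 0.19 [ 0.4828 -0.0575  0.19  ]
308.1 141.9 0.2 [ 0.4904 -0.0496  0.2   ]
320.6 160 0.17 [ 0.4925 -0.0021  0.17  ]
320.6 160 0.18 [0.4998 0.0048 0.18  ]
320.6 160 0.19 [0.5071 0.0118 0.19  ]
320.6 160 0.2 [0.5143 0.0188 0.2   ]
[-1.54926056e-01  3.05864297e-01  1.57842887e+00  4.83997658e-04
  1.25382469e+00  1.36071676e+00]
```

Run:
```python
from h import *
t0=dict(tcp_pos=np.zeros(3),orientation=np.array([0,0,0,1.]))
def sep(u1,v1,u2,v2):
    for z in (0,-.01,-.02,-.03,-.04,-.05,-.06):
        a=plane("wrist",u1,v1,z,t0);b=plane("wrist",u2,v2,z,t0);print(z,a.round(4),b.round(4),np.linalg.norm(a-b).round(4))
print("open tips inner");sep(230,256,407,256)
print("shut outer tip");sep(240+292/4.5,170+335/4.5,240+425/4.5,170+335/4.5)
im=cv2.imread("pics/wrist0.png")[240:400,100:540];cv2.imwrite("pics/w0f.png",cv2.convertScaleAbs(cv2.resize(im,None,fx=1.8,fy=1.8,interpolation=cv2.INTER_CUBIC),alpha=3,beta=20))
im=cv2.imread("pics/w9_full.png")[220:400,200:440];cv2.imwrite("pics/w9f.png",cv2.convertScaleAbs(cv2.resize(im,None,fx=3,fy=3,interpolation=cv2.INTER_CUBIC),alpha=3,beta=20))
```

```text
open tips inner
0 [-0.0116 -0.0556  0.    ] [-0.0114  0.055   0.    ] 0.1106
-0.01 [-0.0068 -0.0524 -0.01  ] [-0.0066  0.0518 -0.01  ] 0.1041
-0.02 [-0.0019 -0.0491 -0.02  ] [-0.0018  0.0485 -0.02  ] 0.0977
-0.03 [ 0.0029 -0.0459 -0.03  ] [ 0.003   0.0453 -0.03  ] 0.0912
-0.04 [ 0.0077 -0.0426 -0.04  ] [ 0.0078  0.042  -0.04  ] 0.0847
-0.05 [ 0.0125 -0.0394 -0.05  ] [ 0.0126  0.0388 -0.05  ] 0.0782
-0.06 [ 0.0173 -0.0361 -0.06  ] [ 0.0174  0.0356 -0.06  ] 0.0717
shut outer tip
0 [-0.0029 -0.0085  0.    ] [-0.0029  0.0092  0.    ] 0.0177
-0.01 [ 0.0014 -0.008  -0.01  ] [ 0.0014  0.0087 -0.01  ] 0.0166
-0.02 [ 0.0057 -0.0075 -0.02  ] [ 0.0057  0.0081 -0.02  ] 0.0156
-0.03 [ 0.01  -0.007 -0.03 ] [ 0.01    0.0076 -0.03  ] 0.0146
-0.04 [ 0.0143 -0.0065 -0.04  ] [ 0.0143  0.007  -0.04  ] 0.0135
-0.05 [ 0.0186 -0.006  -0.05  ] [ 0.0186  0.0065 -0.05  ] 0.0125
-0.06 [ 0.0229 -0.0056 -0.06  ] [ 0.0229  0.0059 -0.06  ] 0.0115
```

View pics/w0f.png

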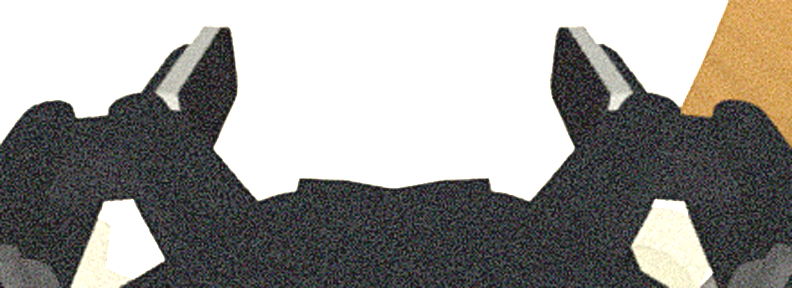

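View pics/w9f.png

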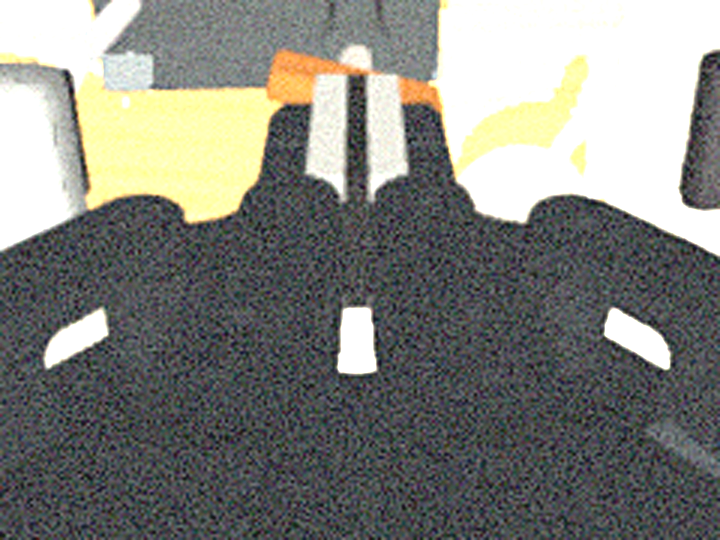

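Run:
```python
from h import *
import pickle
s1=pickle.load(open("w1.pkl","rb"))
s9=dict(tcp_pos=np.array([.5602,-.0206,.3106]),orientation=np.array([.9996,.0276,.0054,.0008]))
def c(P,n,s,x0,y0,f,z):
    X=[plane("wrist",x0+u/f,y0+v/f,z,s) if n=="wrist" else plane(n,x0+u/f,y0+v/f,z) for u,v in P]
    d=X[0]-X[1];print(n,np.round(X,4).tolist(),"len",np.linalg.norm(d),"ang of wing from +y toward +x",np.arctan2(d[0],d[1]))
c([(137,484),(343,530)],"wrist",s1,260,110,4,.220)
c([(340,202),(420,218)],"top",None,250,160,4,.220)
im=cv2.imread("pics/w1.png")[215:265,270:360];cv2.imwrite("pics/w1w.png",cv2.convertScaleAbs(cv2.resize(im,None,fx=8,fy=8,interpolation=cv2.INTER_CUBIC),alpha=2.2,beta=10))
```

```text
wrist [[0.5155, 0.0014, 0.22], [0.5059, -0.052, 0.22]] len 0.05424247707293564 ang of wing from +y toward +x 0.17838315519256517
top [[0.5046, 0.0028, 0.22], [0.4952, -0.0531, 0.22]] len 0.0567206852270734 ang of wing from +y toward +x 0.1678548876736636
```

View pics/w1w.png

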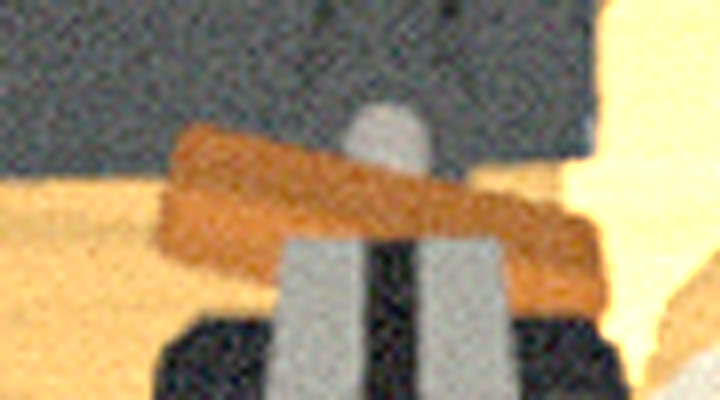

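Run:
```python
from h import *
import pickle
s1=pickle.load(open("w1.pkl","rb"))
for z in (.217,.222):
  X=[plane("wrist",270+u/8,215+v/8,z,s1) for u,v in [(162,217),(601,290)]];d=X[0]-X[1]
  print(z,np.round(X,4),np.linalg.norm(d),np.arctan2(d[0],d[1]),(X[0]+X[1])/2)
st=ctrl.read_state();R=Ro.from_quat(st["orientation"]).as_matrix();print(st["tcp_pos"],R.round(4),st["clock"])
```

```text
0.217 [[ 0.5017  0.0054  0.217 ]
 [ 0.4946 -0.0526  0.217 ]] 0.05838714024946373 0.12149602227992545 [ 0.49812518 -0.02360513  0.217     ]
0.222 [[ 0.5038  0.005   0.222 ]
 [ 0.4968 -0.052   0.222 ]] 0.05740397084869578 0.12149602227992581 [ 0.50032211 -0.02350017  0.222     ]
[ 0.55889189 -0.02045599  0.30592024] [[ 9.985e-01  5.500e-02  3.500e-03]
 [ 5.500e-02 -9.985e-01 -1.000e-04]
 [ 3.500e-03  3.000e-04 -1.000e+00]] 9.9667
```

drive_tool(
  moves=[
    [-0.03, 0, 0, 0, 0, -0.1],
    [-0.06, 0, 0, 0, 0, -0.2],
    [-0.09, 0, 0, 0, 0, -0.3],
    [-0.12, 0, 0, 0, 0, -0.42],
    [-0.149, 0, 0, 0, 0, -0.54],
    [-0.149, 0, 0, 0, 0, -0.65],
    [-0.149, 0, 0, 0, 0, -0.77],
    [-0.149, 0, 0, 0, 0, -0.89],
    [-0.149, 0, 0, 0, 0, -1],
    [-0.149, 0, 0, 0, 0, -1],
  ],
  gripper=0.2,
)

```text
clock: 10.8
tcp_pos: [0.499, -0.0237, 0.3043]
orientation: [0.851, 0.526, 0.0, 0.0]
ft_force: [0.0, -0.5, -0.5]
opening: 0.0513
```

drive_tool(
  moves=[
    [0, 0, 0, 0, 0, -0.1],
    [0, 0, 0, 0, 0, -0.2],
    [0, 0, 0, 0, 0, -0.305],
    [0, 0, 0, 0, 0, -0.305],
  ],
)

```text
clock: 11.13
tcp_pos: [0.4987, -0.0237, 0.3033]
orientation: [0.756, 0.655, -0.0, -0.001]
ft_force: [-0.4, -0.6, 0.1]
opening: 0.0514
```

Run:
```python
from h import *
import pickle
st=ctrl.read_state();im=viewer.read_camera("wrist");cv2.imwrite("pics/w10_full.png",im);pickle.dump(st,open("w10.pkl","wb"))
R=Ro.from_quat(st["orientation"]).as_matrix();print(st["clock"],st["tcp_pos"],R.round(4),st["opening"],st["joint_pos"])
cv2.imwrite("pics/w10.png",cv2.convertScaleAbs(cv2.resize(im[120:320,220:420],None,fx=3,fy=3,interpolation=cv2.INTER_CUBIC),alpha=2.2,beta=10))
for z in (.185,.198): print(proj("wrist",(.4995,-.0235,z),st))
```

```text
11.1333 [ 0.4987088  -0.02366082  0.30331963] [[ 1.425e-01  9.898e-01 -9.000e-04]
 [ 9.898e-01 -1.425e-01  7.000e-04]
 [ 6.000e-04 -1.000e-03 -1.000e+00]] 0.05137797831947865 [-1.80112526e-01  2.14979887e-01  1.71297918e+00  6.06969154e-04
  1.21467754e+00 -3.73491885e-02]
[319.26481649 193.07337747]
[319.29411416 196.41643579]
```

View pics/w10.png

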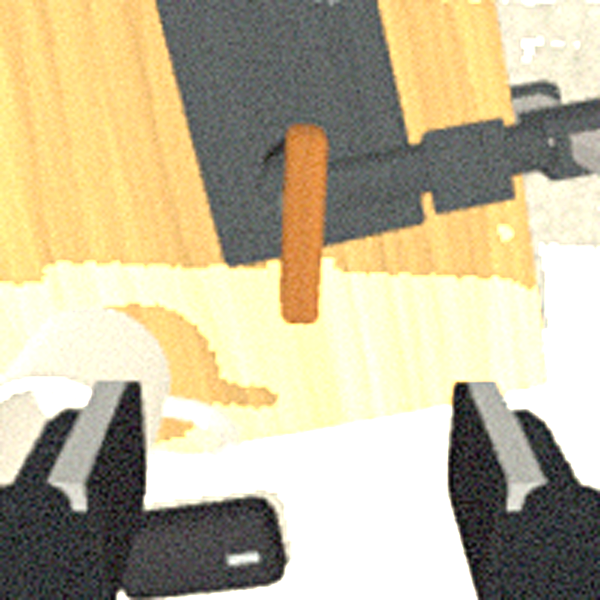

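Run:
```python
from h import *
import pickle
st=pickle.load(open("w10.pkl","rb"));R=Ro.from_quat(st["orientation"]).as_matrix()
im=cv2.imread("pics/w10_full.png");h=cv2.cvtColor(im,cv2.COLOR_BGR2HSV)
m=cv2.inRange(h,(4,165,50),(13,255,255));m[:150]=0;m[240:]=0;m[:,:300]=0;m[:,345:]=0
n,l,s,c=cv2.connectedComponentsWithStats(m);i=1+np.argmax(s[1:,4]);print(s[i])
r=cv2.minAreaRect(cv2.findContours((l==i).astype(np.uint8),0,1)[0][0]);b=cv2.boxPoints(r);print(r,b.tolist())
b=b[np.argsort(b[:,1])];ends=[b[:2].mean(0),b[2:].mean(0)]
for z in (.195,.198,.201):
    X=[plane("wrist",*e,z,st) for e in ends];d=X[0]-X[1];mid=(X[0]+X[1])/2
    print(z,"len",np.linalg.norm(d),"angle vs tool x",np.arctan2(d@R[:,1],d@R[:,0]),"mid",mid,"in tool",R.T@(mid-st["tcp_pos"]))
```

```text
[321 213   5  10  17]
((323.23529052734375, 217.44122314453125), (9.701424598693848, 2.6678919792175293), 75.96376037597656) [[320.7646789550781, 213.05886840820312], [323.3529357910156, 212.41180419921875], [325.7059020996094, 221.82357788085938], [323.1176452636719, 222.47064208984375]]
0.195 len 0.009664399263880106 angle vs tool x -0.23848820791993014 mid [ 0.50020528 -0.04515742  0.195     ] in tool [-0.02112981  0.00465493  0.10830212]
0.198 len 0.0095604520789992 angle vs tool x -0.2384882079199318 mid [ 0.50029786 -0.04417499  0.198     ] in tool [-0.02014238  0.00460351  0.10530277]
0.201 len 0.009456504894118279 angle vs tool x -0.23848820791993372 mid [ 0.50039043 -0.04319255  0.201     ] in tool [-0.01915496  0.0045521   0.10230342]
```

Mask too strict; I use the edges I read from the enlarged view plus a looser threshold.

Run:
```python
from h import *
import pickle
st=pickle.load(open("w10.pkl","rb"));R=Ro.from_quat(st["orientation"]).as_matrix()
im=cv2.GaussianBlur(cv2.imread("pics/w10_full.png"),(3,3),0);h=cv2.cvtColor(im,cv2.COLOR_BGR2HSV)
print(h[190,321],h[215,321],h[190,280],h[215,340])
m=cv2.inRange(h,(3,140,40),(14,255,255));m[:155]=0;m[235:]=0;m[:,:308]=0;m[:,335:]=0
n,l,s,c=cv2.connectedComponentsWithStats(m);i=1+np.argmax(s[1:,4]);print(s[i])
ys,xs=np.nonzero(l==i)
mids=np.array([(xs[ys==y].mean(),y) for y in range(ys.min()+3,ys.max()-2)])
p=np.polyfit(mids[:,1],mids[:,0],1);e1=(np.polyval(p,ys.min()),ys.min());e2=(np.polyval(p,ys.max()),ys.max());print(e1,e2)
for ends in ([e1,e2],[(220+307.5/3,120+125/3),(220+300.5/3,120+322/3)]):
  for z in (.195,.201):
    X=[plane("wrist",*e,z,st) for e in ends];d=X[0]-X[1];mid=(X[0]+X[1])/2
    print(z,"len",np.linalg.norm(d).round(4),"angle vs tool x",np.arctan2(d@R[:,1],d@R[:,0]).round(4),"mid",mid.round(4),"in tool",(R.T@(mid-st["tcp_pos"])).round(4))
```

```text
[ 14 181  93] [ 14 183  95] [ 18 139 117] [ 18 138 214]
[314 162  15  65 635]
(np.float64(322.53868140755924), np.int64(162)) (np.float64(318.8412868351208), np.int64(226))
0.195 len 0.0615 angle vs tool x 0.0533 mid [ 0.5009 -0.0229  0.195 ] in tool [0.001  0.0021 0.1083]
0.201 len 0.0602 angle vs tool x 0.0533 mid [ 0.501  -0.0214  0.201 ] in tool [0.0025 0.0021 0.1023]
0.195 len 0.0631 angle vs tool x 0.0312 mid [ 0.5014 -0.0235  0.195 ] in tool [0.0004 0.0028 0.1083]
0.201 len 0.0617 angle vs tool x 0.0312 mid [ 0.5016 -0.022   0.201 ] in tool [0.002  0.0027 0.1023]
```

drive_tool(
  moves=[
    [0.003, 0.005, 0.06, 0, 0, 0.043],
    [0.003, 0.005, 0.14, 0, 0, 0.043],
    [0.003, 0.005, 0.22, 0, 0, 0.043],
    [0.003, 0.005, 0.29, 0, 0, 0.043],
    [0.003, 0.005, 0.33, 0, 0, 0.043],
    [0.003, 0.005, 0.36, 0, 0, 0.043],
    [0.003, 0.005, 0.36, 0, 0, 0.043],
    [0.003, 0.005, 0.36, 0, 0, 0.043],
  ],
)

```text
clock: 11.85
tcp_pos: [0.5006, -0.0226, 0.1591]
orientation: [0.774, 0.634, -0.001, -0.001]
ft_force: [-0.2, -1.0, 0.1]
opening: 0.0513
```

```bash
python3 look.py wrist w11 190 130 260 170 3; python3 look2.py 12
```

```text
11.85 [ 0.5006 -0.0226  0.1591] [ 7.735e-01  6.338e-01 -6.000e-04 -1.100e-03] [-0.25 -1.    0.14] [-0.01 -0.02 -0.02] 0.05133268048667298
11.9 [ 0.501  -0.0227  0.1598] [0.04 0.09 0.21]
```

View pics/w11.png

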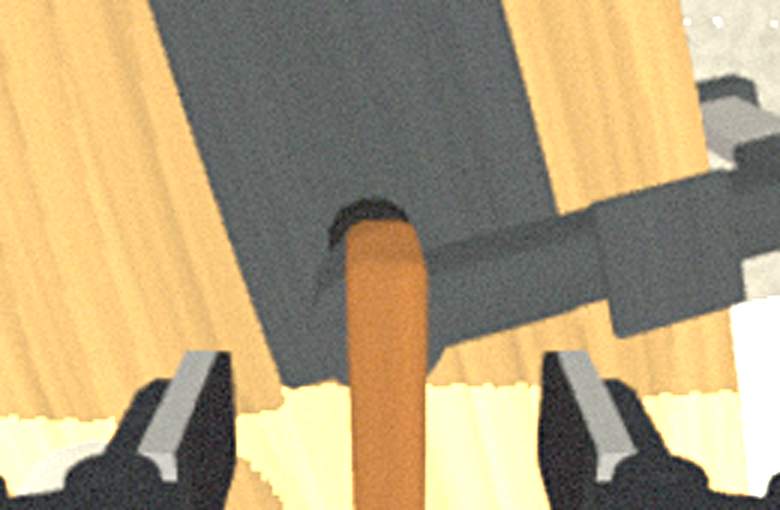

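View pics/s12e.png

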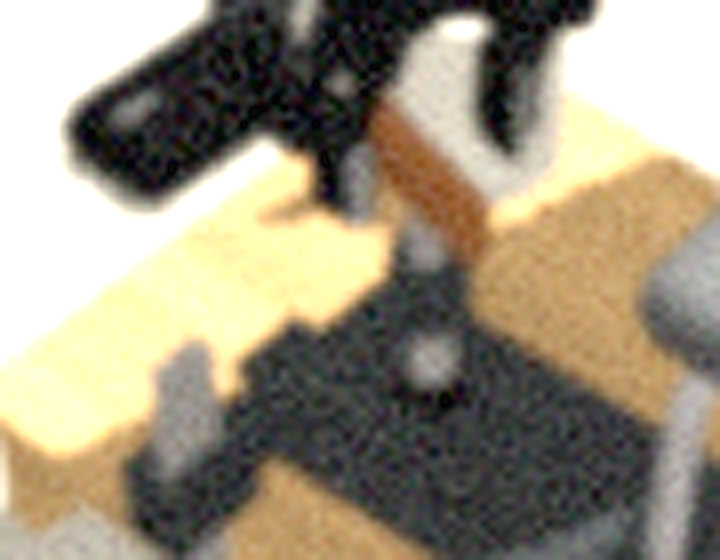

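drive_tool(
  moves=[
    [0, 0, 0.01, 0, 0, 0],
    [0, 0, 0.02, 0, 0, 0],
    [0, 0, 0.02, 0, 0, 0],
    [0, 0, 0.02, 0, 0, 0],
  ],
)

```text
clock: 12.33
tcp_pos: [0.5011, -0.0227, 0.1523]
orientation: [0.773, 0.635, 0.0, -0.0]
ft_force: [0.1, -0.3, -0.2]
opening: 0.0509
```

drive_tool(
  moves=[
    [0, 0, 0, 0, 0, 0],
    [0, 0, 0, 0, 0, 0],
    [0, 0, 0, 0, 0, 0],
    [0, 0, 0, 0, 0, 0],
    [0, 0, 0, 0, 0, 0],
    [0, 0, 0, 0, 0, 0],
  ],
  gripper=-0.55,
)

```text
clock: 12.83
tcp_pos: [0.5011, -0.0227, 0.1523]
orientation: [0.773, 0.635, 0.0, -0.0]
ft_force: [0.0, -0.1, 0.3]
opening: 0.019
```

```bash
python3 look.py wrist w13 230 160 180 130 4; python3 look2.py 13
```

```text
12.8333 [ 0.5011 -0.0227  0.1523] [ 7.729e-01  6.345e-01  3.000e-04 -0.000e+00] [ 0.05 -0.07  0.26] [-0.03  0.   -0.01] 0.019002349412779007
12.8833 [ 0.5011 -0.0227  0.1523] [ 0.18 -0.06 -1.08]
```

View pics/w13.png

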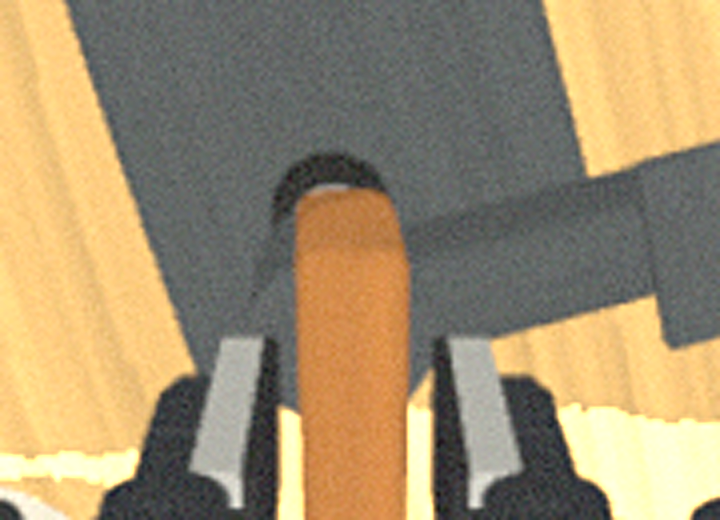

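View pics/s13e.png

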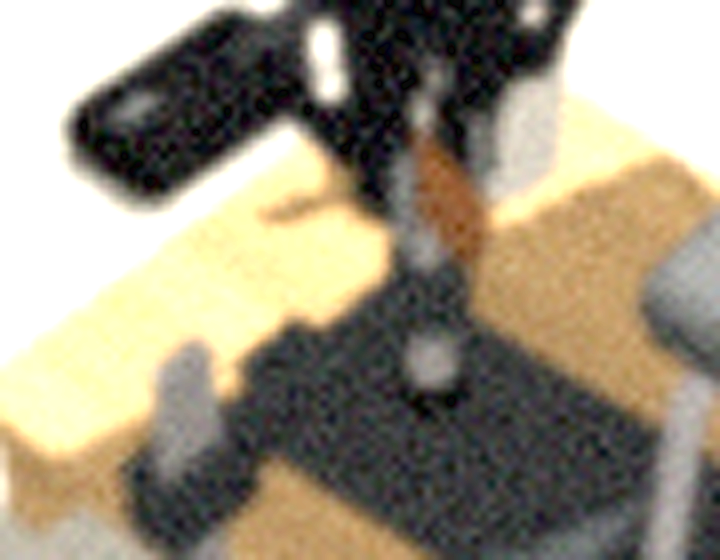

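drive_tool(
  moves=[
    [0, -0.0012, 0, 0, 0, 0],
    [0, -0.0012, 0, 0, 0, 0],
    [0, -0.0012, 0, 0, 0, 0],
    [0, -0.0012, 0, 0, 0, 0],
    [0, -0.0012, 0, 0, 0, 0],
  ],
  gripper=-1,
)

```text
clock: 13.4
tcp_pos: [0.5004, -0.0225, 0.1521]
orientation: [0.773, 0.635, 0.0, -0.0]
ft_force: [0.4, 1.4, -1.9]
opening: 0.0111
```

```bash
python3 -c "
from h import *
s=ctrl.read_state();print(s['clock'],s['ft_force'],s['wrist_torque'],s['tcp_pos'],s['opening'],s['joint_pos'])
print(Ro.from_quat(s['orientation']).as_matrix().round(4))"
```

```text
13.4 [ 0.35961361  1.43430367 -1.90234439] [0.33164656 0.67837995 0.18257392] [ 0.50038475 -0.02251318  0.15209677] 0.011119790820540668 [-1.77243152e-01  3.82911584e-01  1.91827128e+00  7.86566726e-04
  8.40881075e-01  1.80571336e-02]
[[ 1.946e-01  9.809e-01 -4.000e-04]
 [ 9.809e-01 -1.946e-01  7.000e-04]
 [ 6.000e-04 -5.000e-04 -1.000e+00]]
```

drive_tool(
  moves=[
    [0, 0, 0, 0, 0, 0.08],
    [0, 0, 0, 0, 0, 0.16],
    [0, 0, 0, 0, 0, 0.24],
    [0, 0, 0, 0, 0, 0.32],
    [0, 0, 0, 0, 0, 0.4],
    [0, 0, 0, 0, 0, 0.4],
  ],
)

```text
clock: 13.9
tcp_pos: [0.501, -0.0228, 0.1524]
orientation: [0.889, 0.458, 0.0, 0.0]
ft_force: [2.9, -1.8, 1.1]
opening: 0.0111
```

```bash
cat > rs.py <<'E'
from h import *
s=ctrl.read_state();R=Ro.from_quat(s['orientation']).as_matrix()
print(s['clock'],"F",s['ft_force'].round(2),"Ftool",(R.T@s['ft_force']).round(2),"M",s['wrist_torque'].round(2),s['tcp_pos'].round(4),s['opening'].round(4),"toolx ang deg",np.degrees(np.arctan2(R[1,0],R[0,0])).round(2),"handle est",np.round(np.pi/2-np.arctan2(R[1,0],R[0,0])+.054,3))
E
python3 rs.py
```

```text
Traceback (most recent call last):
  File "rs.py", line 3, in <module>
    print(s['clock'],"F",s['ft_force'].round(2),"Ftool",(R.T@s['ft_force']).round(2),"M",s['wrist_torque'].round(2),s['tcp_pos'].round(4),s['opening'].round(4),"toolx ang deg",np.degrees(np.arctan2(R[1,0],R[0,0])).round(2),"handle est",np.round(np.pi/2-np.arctan2(R[1,0],R[0,0])+.054,3))
                                                                                                                                          ^^^^^^^^^^^^^^^^^^
AttributeError: 'float' object has no attribute 'round'
```

```bash
sed -i "s/s\['opening'\].round(4)/s['opening']/" rs.py; python3 rs.py
```

```text
13.9 F [ 2.92 -1.83  1.11] Ftool [ 0.2   3.45 -1.11] M [-0.21  0.27 -0.07] [ 0.501  -0.0228  0.1524] 0.011128449056861807 toolx ang deg 54.57 handle est 0.672
```

drive_tool(
  moves=[
    [0, 0.001, 0, 0, 0, 0.08],
    [0, 0.001, 0, 0, 0, 0.16],
    [0, 0.001, 0, 0, 0, 0.24],
    [0, 0.001, 0, 0, 0, 0.32],
    [0, 0.001, 0, 0, 0, 0.4],
    [0, 0.001, 0, 0, 0, 0.4],
  ],
)

```text
clock: 14.4
tcp_pos: [0.5016, -0.023, 0.1527]
orientation: [0.965, 0.263, 0.001, 0.0]
ft_force: [0.8, -0.2, 3.5]
opening: 0.0109
```

```bash
python3 rs.py
```

```text
14.4 F [ 0.8  -0.23  3.51] Ftool [ 0.58  0.61 -3.51] M [ 0.15  0.46 -0.09] [ 0.5016 -0.023   0.1527] 0.010877551998077715 toolx ang deg 30.51 handle est 1.092
```

drive_tool(
  moves=[
    [0, 0, -0.001, 0, 0, 0.08],
    [0, 0, -0.001, 0, 0, 0.16],
    [0, 0, -0.001, 0, 0, 0.24],
    [0, 0, -0.001, 0, 0, 0.32],
    [0, 0, -0.001, 0, 0, 0.36],
    [0, 0, -0.001, 0, 0, 0.36],
  ],
)

```text
clock: 14.9
tcp_pos: [0.502, -0.0233, 0.1534]
orientation: [0.997, 0.079, 0.001, 0.0]
ft_force: [1.9, -2.0, 3.5]
opening: 0.0109
```

```bash
python3 rs.py
```

```text
14.9 F [ 1.92 -2.04  3.52] Ftool [ 1.58  2.32 -3.51] M [-0.45  0.31 -0.04] [ 0.502  -0.0233  0.1534] 0.010920558464212266 toolx ang deg 9.07 handle est 1.467
```

drive_tool(
  moves=[
    [0, 0.001, -0.001, 0, 0, 0.08],
    [0, 0.001, -0.001, 0, 0, 0.16],
    [0, 0.001, -0.001, 0, 0, 0.24],
    [0, 0.001, -0.001, 0, 0, 0.3],
    [0, 0.001, -0.001, 0, 0, 0.34],
    [0, 0.001, -0.001, 0, 0, 0.34],
    [0, 0.001, -0.001, 0, 0, 0.34],
  ],
)

```text
clock: 15.48
tcp_pos: [0.502, -0.0241, 0.1541]
orientation: [0.995, -0.096, 0.002, 0.001]
ft_force: [-1.2, -4.2, 5.3]
opening: 0.0109
```

```bash
python3 rs.py; python3 look.py wrist w14 230 130 180 160 3.7; python3 look2.py 14
```

```text
15.4833 F [-1.21 -4.19  5.27] Ftool [-0.37  4.35 -5.27] M [-0.91  0.73  0.05] [ 0.502  -0.0241  0.1541] 0.010906276196650532 toolx ang deg -11.03 handle est 1.817
15.4833 [ 0.502  -0.0241  0.1541] [ 9.954e-01 -9.610e-02  1.600e-03  5.000e-04] [-1.21 -4.19  5.27] [-0.91  0.73  0.05] 0.010906276196650532
15.5333 [ 0.502  -0.0242  0.1541] [ 0.02 -3.    5.02]
```

View pics/w14.png

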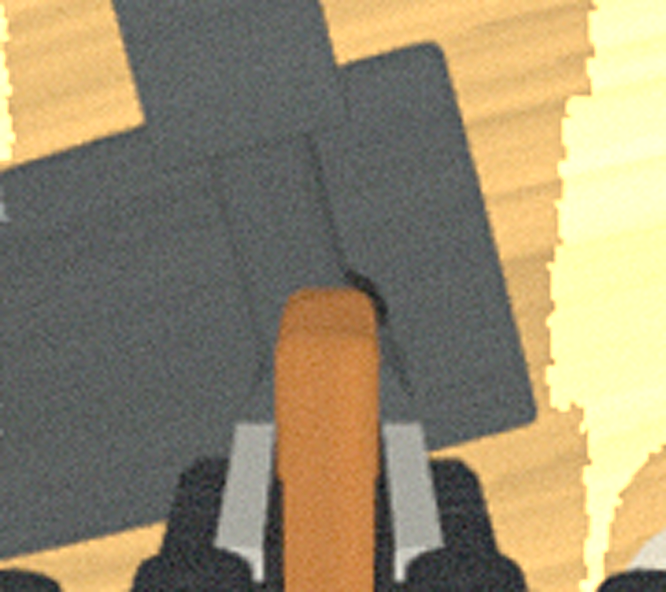

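View pics/s14e.png

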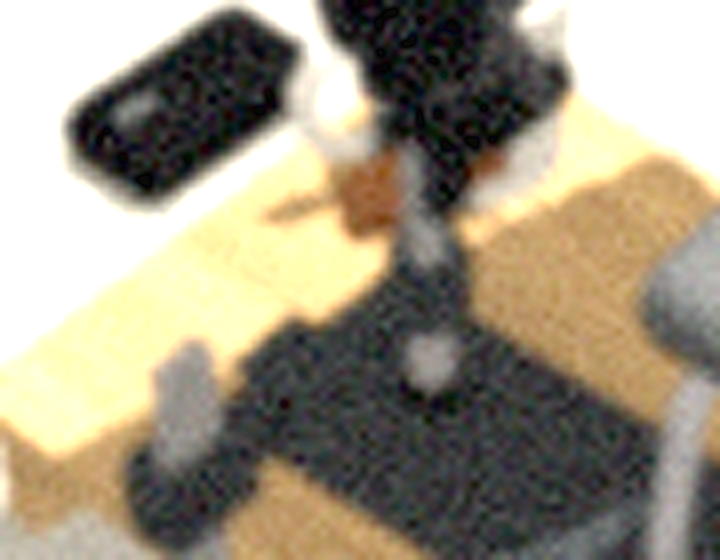

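drive_tool(
  moves=[
    [0, 0.001, -0.002, 0, 0, 0],
    [0, 0.001, -0.002, 0, 0, 0],
  ],
)

```text
clock: 15.8
tcp_pos: [0.5021, -0.0245, 0.1551]
orientation: [0.996, -0.094, 0.002, 0.0]
ft_force: [1.4, 1.3, 5.8]
opening: 0.0106
```

drive_tool(
  moves=[
    [0, 0, 0, 0, 0, 0],
    [0, 0, 0, 0, 0, 0],
    [0, 0, 0, 0, 0, 0],
    [0, 0, 0, 0, 0, 0],
  ],
  gripper=-0.2,
)

```text
clock: 16.13
tcp_pos: [0.5019, -0.0245, 0.1549]
orientation: [0.996, -0.094, 0.002, 0.0]
ft_force: [-0.3, -1.2, 1.0]
opening: 0.0344
```

drive_tool(
  moves=[
    [0, 0, -0.02, 0, 0, 0],
    [0, 0, -0.06, 0, 0, 0],
    [0, 0, -0.14, 0, 0, 0],
    [0, 0, -0.22, 0, 0, 0],
    [0, 0, -0.3, 0, 0, 0],
    [0, 0, -0.38, 0, 0, 0],
    [-0.06, 0, -0.42, 0, 0, 0],
    [-0.12, 0, -0.42, 0, 0, 0],
    [-0.15, 0, -0.42, 0, 0, 0],
    [-0.15, 0, -0.42, 0, 0, 0],
  ],
)

```text
clock: 16.97
tcp_pos: [0.4405, -0.0126, 0.3234]
orientation: [0.996, -0.094, 0.002, 0.0]
ft_force: [0.9, -0.3, 1.2]
opening: 0.0341
```

```bash
python3 rs.py; python3 look.py wrist w15 180 80 270 200 2.9; python3 look2.py 15
python3 - <<'E'
from h import *
def g(n): return cv2.GaussianBlur(cv2.resize(cv2.imread(f"pics/{n}.png"),None,fx=6,fy=6,interpolation=cv2.INTER_CUBIC),(0,0),4)
A={n:g(n) for n in ["scene0","s2_full","s9_full","s15_full"]}
def m(a,b,x0,y0,x1,y1):
    T=A[a][y0*6:y1*6,x0*6:x1*6]; S=A[b][(y0-6)*6:(y1+10)*6,(x0-6)*6:(x1+6)*6]
    r=cv2.matchTemplate(S,T,cv2.TM_CCOEFF_NORMED);_,v,_,p=cv2.minMaxLoc(r)
    return (round(p[0]/6-6,2),round(p[1]/6-6,2),round(v,3))
print("9->15 head",m("s9_full","s15_full",274,182,288,198),"pad",m("s9_full","s15_full",289,167,300,178),"spindle",m("s9_full","s15_full",309,170,319,182),"hub",m("s9_full","s15_full",309,156,317,165))
print("0->15 scanner",m("scene0","s15_full",340,148,372,180),"post",m("scene0","s15_full",340,175,352,200), "platecorner",m("scene0","s15_full",325,195,350,218),"mug",m("scene0","s15_full",303,118,334,140),"mouse",m("scene0","s15_full",266,128,300,155),"rack",m("scene0","s15_full",385,215,450,270))
E
```

```text
16.9667 F [ 0.88 -0.32  1.16] Ftool [ 0.93  0.15 -1.15] M [ 0.02 -0.04 -0.02] [ 0.4405 -0.0126  0.3234] 0.034066554177415435 toolx ang deg -10.76 handle est 1.813
16.9667 [ 0.4405 -0.0126  0.3234] [ 9.956e-01 -9.380e-02  1.900e-03  4.000e-04] [ 0.88 -0.32  1.16] [ 0.02 -0.04 -0.02] 0.034066554177415435
17.0167 [ 0.4419 -0.0129  0.3232] [-0.59 -0.68 -0.52]
9->15 head (-0.33, -1.33, 0.963) pad (-0.33, -0.67, 0.995) spindle (0.17, -0.17, 0.982) hub (-6.0, 4.0, 0.575)
0->15 scanner (6.0, 7.17, 0.604) post (0.33, 0.33, 0.771) platecorner (0.0, 0.0, 0.991) mug (2.0, 0.0, 0.485) mouse (0.17, 0.5, 0.948) rack (0.0, 0.17, 0.986)
```

View pics/w15.png

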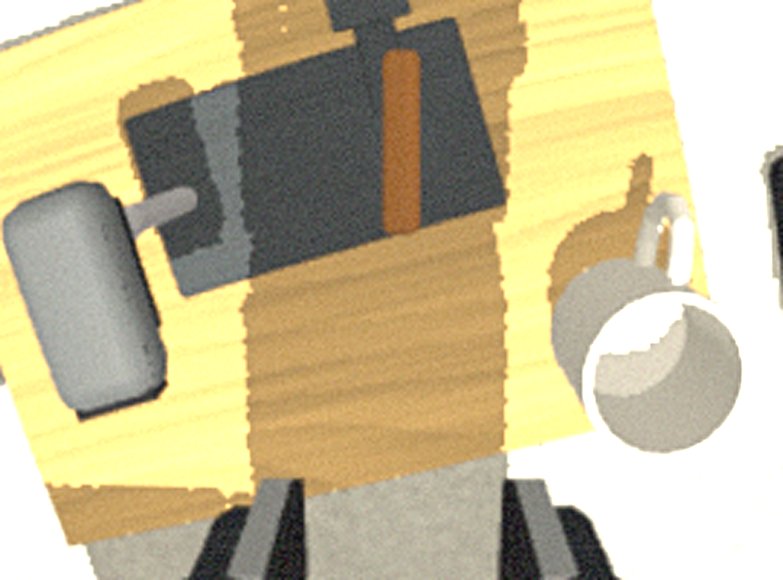

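View pics/s15e.png

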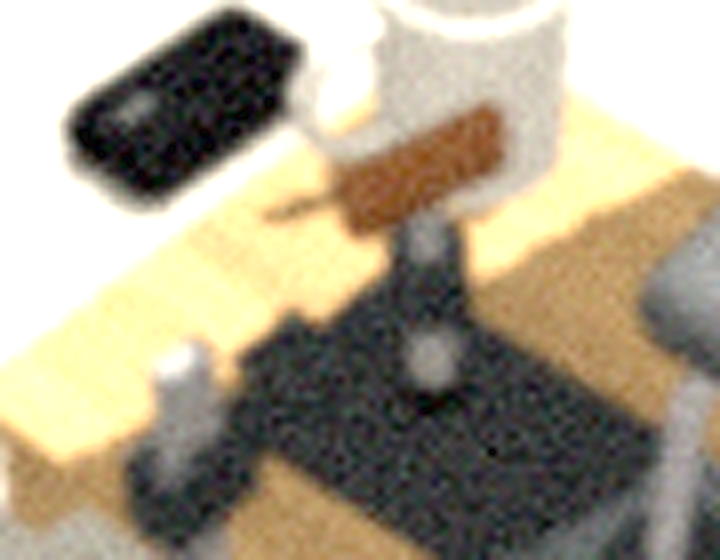

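The head and pad matches hint at a small rise since the press. I return to the w9 viewpoint to compare directly.

drive_tool(
  moves=[
    [0.06, -0.01, 0.01, 0, 0, -0.08],
    [0.13, -0.02, 0.02, 0, 0, -0.16],
    [0.21, -0.03, 0.031, 0, 0, -0.232],
    [0.294, -0.036, 0.031, 0, 0, -0.232],
    [0.294, -0.036, 0.031, 0, 0, -0.232],
    [0.294, -0.036, 0.031, 0, 0, -0.232],
    [0.294, -0.036, 0.031, 0, 0, -0.232],
  ],
  gripper=-1,
)

```text
clock: 17.7
tcp_pos: [0.5614, -0.0212, 0.3095]
orientation: [1.0, 0.027, 0.001, 0.0]
ft_force: [-0.7, -0.8, 0.1]
opening: 0.0
```

```bash
python3 rs.py; python3 look.py wrist w16 220 80 200 150 4; python3 -c "
import cv2
a=cv2.imread('pics/s9_full.png');b=cv2.imread('pics/s15_full.png')
import numpy as np
f=lambda i:cv2.convertScaleAbs(cv2.resize(i[160:205,268:308],None,fx=9.5,fy=9.5,interpolation=cv2.INTER_CUBIC),alpha=2.8,beta=0)
cv2.imwrite('pics/h.png',np.hstack([f(a),f(b)]))"
```

```text
17.7 F [-0.75 -0.84  0.09] Ftool [-0.79  0.8  -0.09] M [ 0.02 -0.02 -0.02] [ 0.5614 -0.0212  0.3095] 5.38692939695579e-07 toolx ang deg 3.12 handle est 1.57
17.7 [ 0.5614 -0.0212  0.3095] [9.996e-01 2.730e-02 5.000e-04 4.000e-04] [-0.75 -0.84  0.09] [ 0.02 -0.02 -0.02] 5.38692939695579e-07
```

View pics/w16.png

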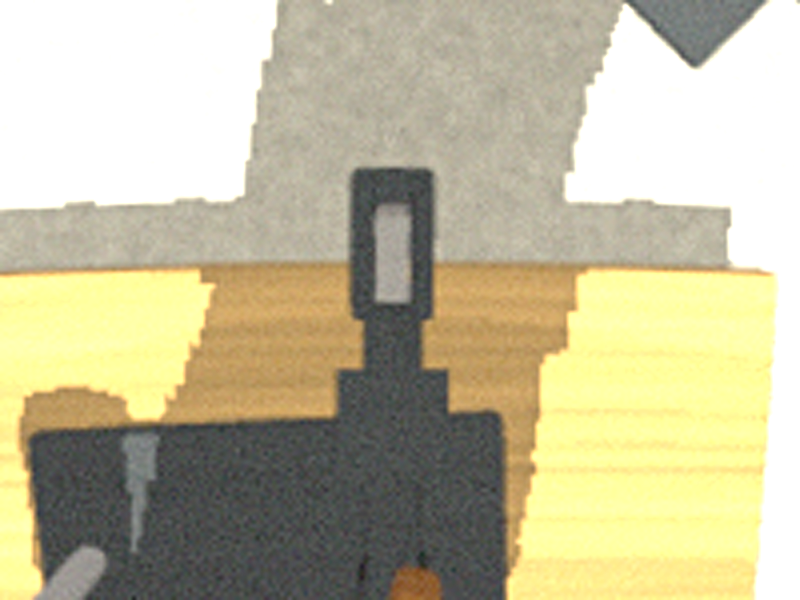

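View pics/h.png

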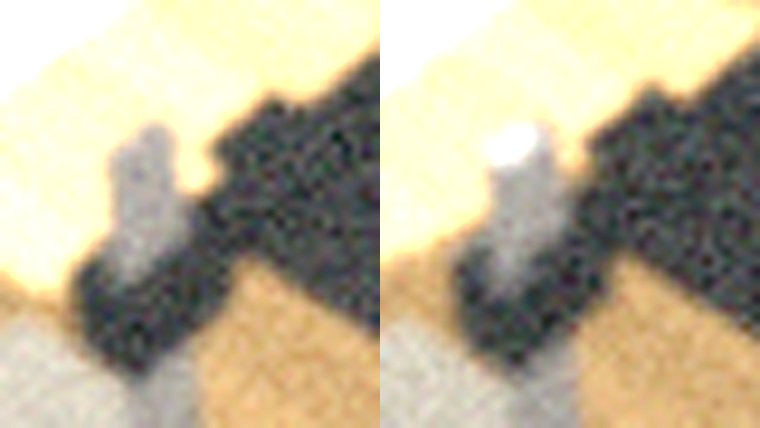

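drive_tool(
  moves=[
    [-0.05, 0.06, 0, 0.1, 0, 0],
    [-0.1, 0.14, 0, 0.2, 0, 0],
    [-0.15, 0.22, 0.03, 0.3, 0, 0],
    [-0.2, 0.3, 0.1, 0.4, 0, 0],
    [-0.221, 0.336, 0.18, 0.5, 0, 0],
    [-0.221, 0.336, 0.25, 0.5, 0, 0],
    [-0.221, 0.336, 0.29, 0.5, 0, 0],
    [-0.221, 0.336, 0.29, 0.5, 0, 0],
    [-0.221, 0.336, 0.29, 0.5, 0, 0],
  ],
)

```text
clock: 18.5
tcp_pos: [0.4801, -0.1601, 0.1945]
orientation: [0.966, 0.026, -0.006, -0.258]
ft_force: [-0.4, -0.2, 0.7]
opening: 0.0002
```

Run:
```python
from h import *
import pickle
st=ctrl.read_state();im=viewer.read_camera("wrist");cv2.imwrite("pics/w17_full.png",im);pickle.dump(st,open("w17.pkl","wb"))
print(st["clock"],st["tcp_pos"],st["ft_force"])
for X in [(.56,-.02,.15),(.606,-.018,.193),(.498,-.024,.185)]:print(proj("wrist",X,st))
cv2.imwrite("pics/w17.png",cv2.convertScaleAbs(im,alpha=2,beta=10))
```

```text
18.5 [ 0.48008332 -0.16007838  0.19445813] [-0.37601462 -0.21223531  0.66405786]
[214.9621044  103.45367528]
[177.0426531   49.83327521]
[188.49352247 176.47111685]
```

View pics/w17.png

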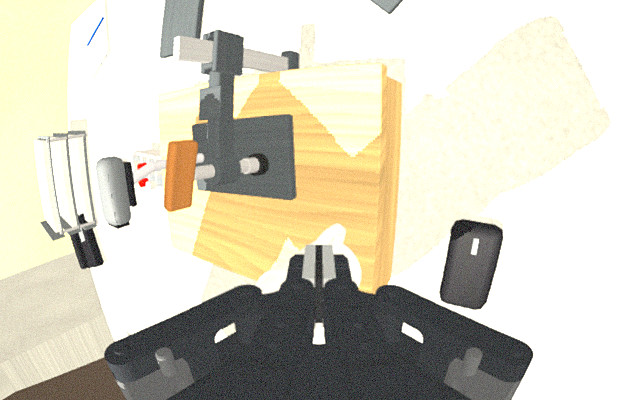

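Run:
```python
import cv2
im=cv2.imread("pics/w17_full.png")
cv2.imwrite("pics/w17c.png",cv2.convertScaleAbs(cv2.resize(im[70:195,155:305],None,fx=4.8,fy=4.8,interpolation=cv2.INTER_CUBIC),alpha=3.2,beta=0))
cv2.imwrite("pics/w17d.png",cv2.convertScaleAbs(cv2.resize(im[25:85,165:305],None,fx=5.5,fy=5.5,interpolation=cv2.INTER_CUBIC),alpha=3,beta=0))
```

```text
(no output)
```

View pics/w17c.png

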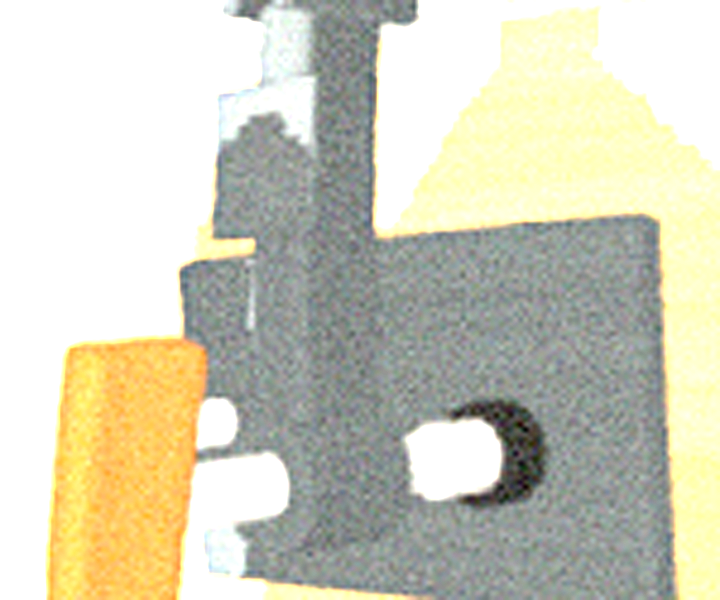

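View pics/w17d.png

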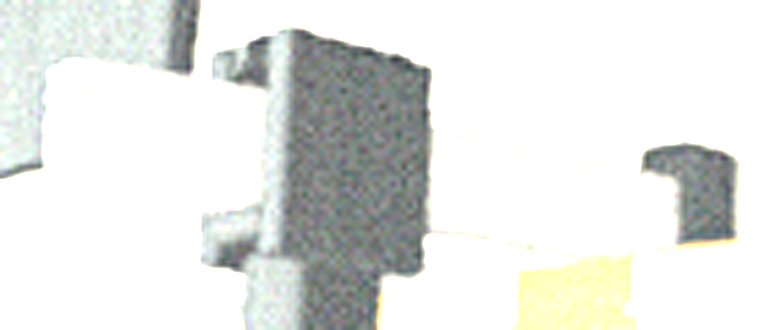

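```bash
cat > side.py <<'E'
from h import *
import pickle
yaw=.0545
ex=np.array([np.cos(yaw),np.sin(yaw),0]);ey=np.array([-np.sin(yaw),np.cos(yaw),0]);bar=np.array([.6072,-.0181,0])
def vp(u,v,off,st):
    o,d=ray("wrist",u,v,st);t=(ey@bar+off-ey@o)/(ey@d);X=o+t*d
    return np.array([ex@(X-bar),X[2]])*1e3
E
python3 - <<'E'
from side import *
st=pickle.load(open("w17.pkl","rb"))
C=lambda x,y:(155+x/4.8,70+y/4.8);D=lambda x,y:(165+x/5.5,25+y/5.5)
for n,p,off in [("arm low far",C(378,30),-.008),("arm low near",C(373,235),-.008),("arm top far",C(316,60),-.008),("arm top mid",C(313,235),-.008),("arm top near",C(303,400),-.008),
 ("head top far",D(292,40),-.009),("head top near",D(283,255),-.009),("head bot far",D(430,70),-.009),("head bot near",D(425,270),-.009),
 ("bar top near",D(43,165),-.004),("bar top far",D(50,62),-.004),("spindle top r",C(410,492),-.006),("foot c",C(520,450),-.012),("hub/shaft",C(290,490),0),("wing bot near?",C(205,350),0)]:
    print(n,vp(*p,off,st).round(1))
# sanity: riser right front corners and plate right edge heights
for n,p,z in [("plate tr",C(655,220),.087),("plate br",C(672,600),.087)]: print(n,plane("wrist",*p,z,st))
E
```

```text
arm low far [-21.8 133.9]
arm low near [-62.5 135.8]
arm top far [-28.7 150.3]
arm top mid [-62.  151.7]
arm top near [-92.7 155.8]
head top far [ 17.8 155.4]
head top near [-19.  156.5]
head bot far [ 18.1 122.7]
head bot near [-19.  123.4]
bar top near [ -7.1 199.9]
bar top far [  8.9 199.3]
spindle top r [-115.2  126.1]
foot c [-110.1   97.6]
hub/shaft [-110.8  153.5]
wing bot near? [-81.7 172.4]
plate tr [ 0.54841468 -0.06235662  0.087     ]
plate br [ 0.46797368 -0.0699075   0.087     ]
```

```bash
cat >> side.py <<'E'
def edge(g,x0,x1,y0,y1,sgn):
    P=[]
    for y in range(y0,y1+1):
        d=sgn*np.gradient(g[y,x0:x1+1]);i=int(np.argmax(d))
        if 0<i<len(d)-1:
            a,b,c=d[i-1],d[i],d[i+1];den=a-2*b+c;P.append((x0+i+(0.5*(a-c)/den if den else 0),y,b))
    return np.array(P)
def fit(st,g,name,x0,x1,y0,y1,sgn,off):
    P=edge(g,x0,x1,y0,y1,sgn);Q=np.array([vp(u,v,off,st) for u,v,_ in P])
    k=np.ones(len(Q),bool)
    for _ in range(4):
        p=np.polyfit(Q[k,0],Q[k,1],1);r=Q[:,1]-np.polyval(p,Q[:,0]);k=np.abs(r)<max(2*np.std(r[k]),.3)
    print(name,"slope(up toward robot) %.4f"%(-p[0]),"z@mid %.1f"%np.polyval(p,Q[k,0].mean()),"x %.0f..%.0f"%(Q[k,0].min(),Q[k,0].max()),"n",k.sum(),"std %.2f"%np.std(r[k]))
E
python3 - <<'E'
from side import *
st=pickle.load(open("w17.pkl","rb"))
g=cv2.GaussianBlur(cv2.cvtColor(cv2.imread("pics/w17_full.png"),cv2.COLOR_BGR2GRAY).astype(np.float32),(0,0),.8)
fit(st,g,"arm low",228,238,78,117,1,-.008)
fit(st,g,"arm top",216,224,86,117,-1,-.008)
fit(st,g,"arm topB",213,224,118,160,-1,-.008)
fit(st,g,"head low",239,247,40,71,1,-.009)
fit(st,g,"head top",213,221,34,70,-1,-.009)
fit(st,g,"riser R top",378,392,70,230,-1,-.130)
fit(st,g,"riser R top2",378,392,70,150,-1,-.130)
fit(st,g,"plate R",286,302,118,190,1,-.045)
E
```

```text
arm low slope(up toward robot) 0.0496 z@mid 134.6 x -61..-23 n 40 std 0.11
arm top slope(up toward robot) 0.0033 z@mid 151.4 x -58..-32 n 23 std 0.20
arm topB slope(up toward robot) 0.0100 z@mid 154.0 x -96..-61 n 32 std 0.29
head low slope(up toward robot) 0.0417 z@mid 123.0 x -16..16 n 31 std 0.15
head top slope(up toward robot) 0.0478 z@mid 157.0 x -18..16 n 37 std 0.12
riser R top slope(up toward robot) -0.1172 z@mid 74.5 x -172..-19 n 100 std 2.78
riser R top2 slope(up toward robot) -0.0111 z@mid 77.7 x -74..-19 n 62 std 0.34
plate R slope(up toward robot) -0.0600 z@mid 89.2 x -136..-63 n 72 std 0.19
```

The side view shows the jaw tipped about 0.042–0.05 rad, so it is bound. The plate corner hasn't moved in the scene view (0.0 px), and the robot is clear of everything. Handing in.

```bash
python3 rs.py; python3 -c "
from workcell import ctrl
print(ctrl.job_done())"
```

```text
18.55 F [ 0.52 -0.57  1.02] Ftool [ 0.49  0.01 -1.18] M [-0.21 -0.03 -0.02] [ 0.4806 -0.1601  0.1953] -0.00011939805025026247 toolx ang deg 3.15 handle est 1.57
the job is handed in; nothing more can be done
None
```

The stand is clamped and the job is handed in at 18.6 s. As far as I could measure, the jaw is bound and the stand has not moved.

**What I did:** I slid the jaw down with the closed fingertips until the foot bore on the plate. I then pressed to about 14.5 N, with the highest reading about 15 N. I let go, gripped the wing, turned the handle 1.57 rad clockwise (from about 0.25 to 1.82), opened the gripper and backed off.

**What the last checks showed:**
- **Jaw tilt:** four jaw edges were clear enough in a side view from the wrist camera. They give about 0.042 to 0.05 rad, so it is bound and near its stop. Two arm-top edge fits disagreed, reading 0.003 and 0.01; I set them aside because those edges were faint. A riser edge used as a level reference read -0.011 and the plate's right edge -0.06.
- **Stand, mouse and rack:** the stand's plate corner matches the first scene picture to 0.0 px. The mouse and rack match to within about 0.5 px.
- **Mug and scanner:** neither could be matched reliably because of the lighting, so they are unconfirmed. I saw no contact with either.

**What disagreed or is unproven:**
- **Fingertips:** the shut fingertips seem to end about 22 mm short of the stated TCP, so I made contact by feel and by camera.
- **Jaw start:** the thumb rest stood about 20 mm below the bar's top at the start rather than 8 mm, so the jaw seems not to have begun at the very top.
- **Press depth:** the press travelled about 5 to 6 mm after first touch, a little under the 6 to 8 mm given.
- **Rise while screwing:** the jaw's head and thumb rest rose about 3 mm. I took that as give under load, but some of it may be slip.
- **Foot load:** I did not measure it; about 20 N is expected from the turn.

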